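# Reference the lock-marking machine and load a batch of rim locks

### The job

Set up the bench marking machine for a batch of rim locks. Throw its isolator lever to off; then take the spring feeler from its stand, set its tip down in the brush-sealed slot at one end, drag it gently along until it drops into the hidden index notch, stop with it resting there for about two seconds, and put the feeler back in its stand. Lay every lock that is on the bench flat on the bed, each on one of the outlines of the printed pinwheel, and only when all that is done throw the lever back to on; leave the bin, the carton and the screwdriver alone.

Things in the scene. Friction and masses are not known exactly. Their poses are not given: they have to be found in the camera images.
- isolator: Isolator housing, a fixed grey block 64 x 56 x 45 mm; origin at the centre of its underside on the bench. Its +x axis is the ON side, its -x axis (roughly to the robot) the OFF side. The lever turns on a level pivot along the housing's y axis, in the middle of its top, 45 mm above the bench. The lever starts at ON.
- lever (a joint): Isolator lever. 0 = OFF, leaning 0.6 rad from upright to the housing's -x side; 1.2 = ON, leaning 0.6 rad to +x; 0.6 = upright. A 10 mm steel rod with a black ball. It is over-centre: pushed past upright it falls by itself to the other stop and stays; a light sideways push on rod or ball (below 1 N) is enough.
- lever_ball (a point): Centre of the lever's ball, 22 mm in diameter, 80 mm from the pivot.
- axis: Fixed aluminium housing of the reference axis, 240 mm long (its x, roughly away from the robot), 60 wide, 60 high; origin: centre of its underside. In its top, along the middle, is a slot 100 mm long (x -50 to +50) and 12 mm wide, closed to view by a black brush seal that gives way freely. Inside, 20 mm below the top (40 above the bench), lies the flat top of the index bar with its notch.
- slot_near (a point): Point in the middle of the slot, level with the housing's top face, 5 mm inside the slot's -x end, clear of the notch. The index bar has one notch across it, square-edged, 10 mm long in x and 10 mm deep, its middle anywhere from x = -30 to +30 mm of the housing; nothing shows where.
- slot_far (a point): The same at the slot's +x end (5 mm inside it, clear of the notch).
- stand: Feeler stand, a fixed grey block 60 x 56 mm, 90 mm high, with an upright 20 x 20 mm hole right through its middle; origin at the centre of its underside.
- stand_top (a point): Centre of the hole's mouth, on the stand's top face.
- feeler: Spring feeler, 135 g, upright, z up. Origin: centre of the underside of its flange (36 x 30 mm, 6 thick). On the flange is a black handle 30 mm (x) by 16 mm (y), its top 46 mm above the origin: grip it across y. Below the flange a sleeve of 12 mm diameter, 30 mm long, and from this sticks the plunger. In the stand it hangs with the flange resting on the top face.
- plunger: Plunger of the feeler, a 6 mm rod with a round end; origin at the tip, 75 mm below the feeler's origin when free. It slides up into the sleeve by up to 14 mm against a spring (1.1 N at first, 3.6 N at full travel). Ridden along the index bar with about 7 mm of it pressed in, it springs down into the notch and then catches on the notch's edge.
- bed: Marking bed, a fixed dark steel slab 210 x 210 mm, 12 mm thick; origin at the centre of its underside on the bench. On its top are printed four white outlines, each 72 x 48 mm, in a pinwheel round its middle with 5 mm between neighbours and an empty core.
- place0 (a point): Centre of an outline, on the bed's top face; the outline's long side lies along the bed's x axis.
- place1 (a point): Centre of an outline, on the bed's top face; the outline's long side lies along the bed's y axis.
- place2 (a point): As place0: long side along the bed's x axis.
- place3 (a point): As place1: long side along the bed's y axis.
- lock0: Rim lock, about 300 g, may be absent: aluminium case 72 mm long (x), 48 wide (y), 26 high, with a fixed steel thumb-turn fin upright on its middle, 34 mm long (x), 9 thick (y), from 26 to 58 mm above the underside: grip the fin across y. Origin at the centre of the underside, z up; a half turn makes no difference. At first it lies on the 3 mm bench mat.
- lock1: Another rim lock, the same as lock0; may be absent.
- lock2: Another rim lock, the same as lock0; may be absent.
- lock3: Another rim lock, the same as lock0; may be absent.
- parts_bin: Blue open parts bin, 100 x 120 x 50 mm, a bystander; origin at the centre of its underside.
- carton: Closed white carton, 70 x 120 x 60 mm, a bystander; origin at the centre of its underside.
- screwdriver: Screwdriver 150 mm long lying on the bench, a bystander; its x axis runs along it.
There are look-alikes about, which are no part of the job. Leave any turquoise look-alike of the lock1 alone. Leave any pink or turquoise look-alike of the lock0 alone.

How it is judged:
By the outcome, as a careful person would: the job done as asked, in the order asked, and still so for the second after the job is handed in, with the robot touching nothing.
Of lock0, lock1, lock2, lock3 only 3 to 4 are there at a start; the rules pass over those that are not, and their reading is None.
At some moment in a run one of lock0, lock1, lock2, lock3 may be knocked a few centimetres aside while the robot is not near it.
It also fails if it takes over 200 s, if anything falls off the work surface, if the arm or the gripper's body presses on something with over 40 N, if the wrist force passes 120 N, or if a joint passes its speed limit or range.

### The arm

A 7-joint arm with a two-finger parallel gripper is mounted at the origin on the work surface. World frame = base frame: x ahead of the robot, y to its left, z up, the work surface at z = 0. Lengths are in m, angles in rad, forces in N, time in s.
With the tool pointing down it reaches from about 0.425 to 0.925 m from the base axis. Payload 6.8 kg.
Tool frame: the origin (TCP) lies at the very end of the fingers, on their centre line; the grasp point (between the pads) lies 19 mm behind it (bot.grasp_offset is the distance from the TCP to the grasp point, in m); z points along the fingers, y is the direction in which the jaws open and shut (so a half turn about z gives the same grasp; the last joint's range is limited). The gripper opens to 85 mm and grips with 20 to 120 N. Pads are 22 mm wide; open, the fingers measure 114 mm over their backs; the gripper's body (76 mm by 85 mm) begins 54 mm behind the grasp point. The pads swing forward as they close: fully open they stand 13 mm farther back than shut.
Start: joints at [0.998, 0.477, 0.022, 1.555, -0.011, 1.109, -0.083], TCP at [0.303, -0.603, 0.201] pointing down, gripper open.
Joint ranges: [-2.96, 2.96], [-0.34, 2.1], [-1.41, 1.46], [0.24, 2.44], [-1.37, 4.51], [0.17, 1.92], [-2.96, 2.96]. Speed limits (rad/s): [2.39, 2.39, 3.14, 3.14, 3.14, 3.14, 3.14].

### API

Orientations are given as a unit quaternion [w, x, y, z].
In Python, from station import monitor, cams, bot, finder gives the robot as it stands.
- The arm moves only by the tool jog_arm, never from a script. Its argument "plan" is a list of rows, each an object of numbers: "x", "y", "z": the shift along the tool's x, y, z as a fraction of full scale; "wx", "wy", "wz": the turn, a rotation vector about the tool's x, y, z as a fraction of full scale. A call has 1 to 12 rows; each row is the pose to reach, as a shift and turn from the pose measured when the call began, along the tool's axes at that moment, turning the shorter way round; what a row does not reach only later rows make up. Full scale, the value 1, is 20 cm for a shift and 180 degrees for a turn. A row lasts 1/12 s, in which the tool goes at most 41.7 mm and 7.16 degrees, less where a joint would pass 70% of its speed; a pose out of reach is approached as far as the arm can. A call with a number of a shift or a turn outside -1 to 1 is refused whole. A call with a gripper value outside its range is refused whole. "hand" is the opening, from -1 (shut) to 1 (fully open), set as the call begins (left out, the last holds). The fingers move at their own pace and stop on an object; "grip_force" is the grip in N (left out, the last holds). Time passes only in rows, so rows that repeat a pose let the fingers close. It gives the time, the measured TCP pose, the force and the opening at its end, in the units of the state.
- monitor.get_obs(): the state, without advancing time (a new reading comes with each control period).
- cams.read_camera(name): name is "side" or "top"; returns the picture (400x640x3 uint8, red, green, blue); there is no depth.
- cams.get_calibration(name): a dict with "fx", "fy", "cx", "cy" (pixels), "extrinsics" (4x4, takes a point from world to camera coordinates). Camera axes: x right, y down, z forward; pixel columns grow to the right and rows downward; lengths in m; the calibration is good to about 2 mm. A picture is of the moment at which its call begins. get_calibration takes no time and is no camera call.
- bot.hand_in(): hands the job in, once; it reports no verdict.
Trained networks look in the newest picture that a camera, given by its name, has taken for a name from the list of things; names that differ only in an ending like _2 or _b are one class to them, and where a whole thing is asked for, a point or a joint stands for the part that bears it (a point fixed in the world has none). Each returns a list of dicts, best first, with "confidence" (0 to 1); they miss things now and then, are a little off and sometimes report something else, mostly with a low value. They report only what shows in the picture. A call takes as long as a camera call. They do not tell look-alikes from the thing itself.
- finder.find_in(camera, target): "bbox" ([left, top, width, height] in pixels, round what is visible of it).
- finder.place_of(camera, target): "location" ([column, row] in pixels: a listed point, or the origin of a listed thing).
The state is a dict: "t": time; "q": joint angles; "joint_vel": joint speeds; "joint_torque": joint torques, N m; "eef_pos": TCP position; "tool_rot": TCP orientation; "contact_force": force on the tool from outside, world axes, zero at the start; "torque": the same for the moment, N m; "gripper_width": opening from 0.0 (shut) to 1.0 (fully open).
Only numpy, scipy, OpenCV 4.12 (cv2) and the standard library are available. Lean on these libraries where they do the work, as an engineer would, in place of code of your own. Each camera call takes 0.05 s, during which the arm holds its last target. There are 200 camera calls.

## Working session

There is one attempt and no reset: what is moved stays moved. The work goes in short steps, Python scripts to look and compute and a tool call to move; the robot and the scene stay as the last step left them, time stands still between calls to the robot, and variables do not carry over. Pictures are saved under pics/ and viewed, about 12 in all and at most 16, crops included, and the job is handed in when it is done.

Besides the shell and the picture viewer there is one more tool, called as a command line: name --argument value ..., lists and objects as JSON in quotes. jog_arm: Moves the arm, as the interface text tells. Shift numbers are shares of 20 cm and turn numbers shares of 180 degrees, none past 1 either way. Its arguments: {"type":"object","properties":{"plan":{"type":"array","items":{"type":"object","properties":{"x":{"type":"number","minimum":-1,"maximum":1},"y":{"type":"number","minimum":-1,"maximum":1},"z":{"type":"number","minimum":-1,"maximum":1},"wx":{"type":"number","minimum":-1,"maximum":1},"wy":{"type":"number","minimum":-1,"maximum":1},"wz":{"type":"number","minimum":-1,"maximum":1}}}},"hand":{"type":"number"},"grip_force":{"type":"number"}},"required":["plan"]}

```bash
mkdir -p pics; ls; cat > h.py <<'E'
import numpy as np,cv2
from station import monitor,cams,bot,finder
from scipy.spatial.transform import Rotation as R
def ray(cam,uv):
    c=cams.get_calibration(cam);E=np.array(c["extrinsics"])
    d=np.array([(uv[0]-c["cx"])/c["fx"],(uv[1]-c["cy"])/c["fy"],1.])
    return -E[:3,:3].T@E[:3,3],E[:3,:3].T@d
def atz(cam,uv,z):
    o,d=ray(cam,uv);return o+d*(z-o[2])/d[2]
def proj(cam,p):
    c=cams.get_calibration(cam);E=np.array(c["extrinsics"])
    q=E[:3,:3]@np.array(p)+E[:3,3];return np.array([c["fx"]*q[0]/q[2]+c["cx"],c["fy"]*q[1]/q[2]+c["cy"]])
def tri(a,b): # side,top
    (o1,d1),(o2,d2)=ray("side",a),ray("top",b)
    t=np.linalg.lstsq(np.c_[d1,-d2],o2-o1,rcond=None)[0]
    p,q=o1+t[0]*d1,o2+t[1]*d2;return (p+q)/2,np.linalg.norm(p-q)
def pic(cam,name,box=None,s=1):
    im=cams.read_camera(cam)
    if box: x,y,w,h=box;im=im[y:y+h,x:x+w]
    im=cv2.resize(im,None,fx=s,fy=s,interpolation=cv2.INTER_CUBIC)
    cv2.imwrite("pics/"+name+".png",im[:,:,::-1])
def tool(p): # world point -> shift in tool axes fraction
    o=monitor.get_obs();r=np.array(o["tool_rot"]);return R.from_quat(r[[1,2,3,0]]).inv().apply(np.array(p)-o["eef_pos"])/0.2
E
python3 - <<'E'
from h import *
o=monitor.get_obs();print(o)
pic("top","top0",s=1.25);pic("side","side0",s=1.25)
for cam in("top","side"):
    c=cams.get_calibration(cam);E=np.array(c["extrinsics"]);print(cam,c["fx"],-E[:3,:3].T@E[:3,3],E[2,:3])
for n,z in [("isolator",0),("lever_ball",.11),("axis",0),("slot_near",.06),("slot_far",.06),("stand",0),("stand_top",.09),("feeler",.09),("bed",0),("place0",.012),("place1",.012),("place2",.012),("place3",.012),("lock0",.003),("parts_bin",0),("carton",0),("screwdriver",0)]:
    for cam in("top","side"):
        for r in finder.place_of(cam,n)[:7]:
            print(n,cam,np.round(r["location"],1),round(r["confidence"],2),atz(cam,r["location"],z).round(4)[:2])
E
```

```text
pics
{'t': 0.0, 'q': array([ 0.99791838,  0.47778649,  0.02232558,  1.55643736, -0.0114914 ,
        1.10933438, -0.08308537]), 'joint_vel': array([ 5.46722120e-04,  5.76489128e-04, -1.04555107e-05, -1.59827294e-03,
        6.63247662e-04, -1.50956758e-03, -5.80634471e-05]), 'joint_torque': array([ 3.51107255e-04, -5.96451187e+01,  1.60841502e+00, -2.81198752e+01,
        1.24693671e-02,  9.20890277e-03,  2.68908241e-05]), 'eef_pos': array([ 0.30224811, -0.60282078,  0.2004406 ]), 'tool_rot': array([-8.75721891e-04,  9.73112496e-01,  2.30328519e-01, -2.77944566e-04]), 'contact_force': array([-0.76111289, -0.18610618,  0.62912012]), 'torque': array([-0.01309447, -0.0600165 ,  0.01136827]), 'gripper_width': 0.9986941273228349}
top 418.8882554521624 [ 0.40427981 -0.02613938  1.39879468] [ 0.07288716 -0.01748173 -0.99718697]
side 443.68146339543534 [0.05095114 0.74879217 0.92585851] [ 0.36597338 -0.63898737 -0.67657861]
isolator top [252.6 206.2] 0.81 [0.4771 0.1908]
isolator side [285.6 283.4] 0.62 [0.4707 0.1838]
isolator side [223.6 231.4] 0.59 [0.7254 0.1211]
lever_ball top [243.2 19
[... 3049 characters left out ...]
 -0.2553]
lock0 side [348.8 159.5] 0.9 [ 0.5733 -0.3645]
lock0 side [304.4 153.5] 0.73 [ 0.7223 -0.3151]
lock0 side [451.6 183.2] 0.71 [ 0.2287 -0.424 ]
lock0 side [344.5 254.7] 0.7 [0.3848 0.0229]
lock0 side [422.9 201. ] 0.69 [ 0.2782 -0.2944]
lock0 side [385.1 171. ] 0.59 [ 0.44   -0.3708]
parts_bin top [341.3 110.6] 0.67 [ 0.7942 -0.1151]
parts_bin side [251.5 176.2] 0.78 [ 0.8075 -0.1219]
parts_bin side [280.1 215.4] 0.46 [ 0.6233 -0.0169]
carton top [248.1 152. ] 0.69 [0.66   0.2031]
carton top [286.8 117.6] 0.59 [0.7745 0.0705]
screwdriver top [330.5 227.6] 0.76 [ 0.3986 -0.0667]
screwdriver side [354.2 232.4] 0.65 [ 0.4013 -0.0681]
screwdriver side [254.1 177.6] 0.4 [ 0.7958 -0.1205]
```

View pics/top0.png

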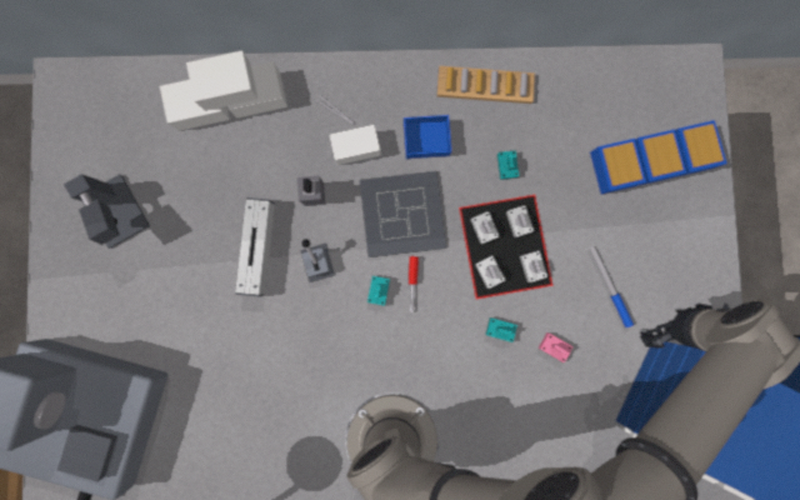

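View pics/side0.png

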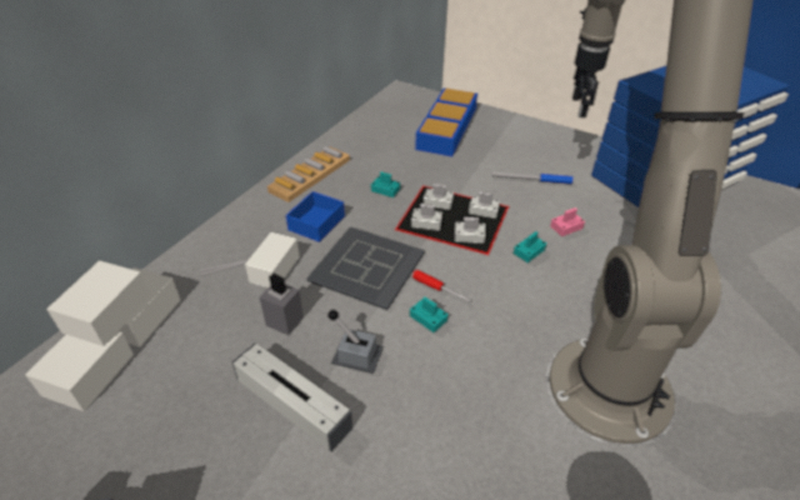

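The pictures show four bare-aluminium locks on the black red-edged mat, at top-view pixels (in 640 px) of about (388,182), (415,176), (392,217) and (427,212). These fit lock0–3. The turquoise ones (407,131), (303,232), (402,263) and the pink one (445,277) are look-alikes. Next I take enlarged crops to confirm and to get the angles.

```bash
python3 - <<'E'
from h import *
pic("top","mat1",(285,130,160,115),5);pic("top","left1",(185,130,120,115),5)
im=cams.read_camera("top");hsv=cv2.cvtColor(im,cv2.COLOR_RGB2HSV)
def rects(mask,z,amin,box):
    m=np.zeros(mask.shape,np.uint8);x,y,w,h=box;m[y:y+h,x:x+w]=mask[y:y+h,x:x+w]
    for c in cv2.findContours(m,cv2.RETR_EXTERNAL,cv2.CHAIN_APPROX_NONE)[0]:
        if cv2.contourArea(c)<amin: continue
        P=np.array([atz("top",p[0],z)[:2] for p in c],np.float32)
        (cx,cy),(a,b),th=cv2.minAreaRect((P*1000))
        if a<b: a,b,th=b,a,th+90
        print(c.reshape(-1,2).mean(0).round(1),"xy",round(cx),round(cy),"size",round(a),round(b),"ang",round((th+90)%180-90,1))
g=hsv[...,2]
print("locks");rects(((g>105)).astype(np.uint8),.029,40,(372,160,65,75))
print("axis");rects(((g>165)).astype(np.uint8),.06,200,(180,150,45,95))
print("bed");rects(((g<100)&(hsv[...,1]<90)).astype(np.uint8),.012,1500,(285,135,76,75))
for n in ("isolator","lever_ball","stand_top","feeler","bed","slot_near","slot_far","axis"):
  for cam in ("top","side"):
    for r in finder.find_in(cam,n)[:2]: print(n,cam,np.round(r["bbox"],1),round(r["confidence"],2))
E
```

```text
locks
[418.9 232.4] xy 380 -350 size 122 20 ang 88.4
[391.8 217.4] xy 426 -267 size 75 52 ang 25.8
[426.4 212.7] xy 438 -383 size 74 55 ang 16.0
[374.3 212.1] xy 452 -218 size 157 29 ang -1.6
[387.4 181.9] xy 544 -258 size 74 53 ang 20.2
[415.5 176.7] xy 558 -351 size 74 54 ang 16.0
[433.8 180.2] xy 540 -405 size 146 27 ang -2.7
[388.1 161.4] xy 616 -266 size 118 20 ang -82.0
axis
[201.1 197.4] xy 508 345 size 237 60 ang -7.0
bed
[322.1 170.3] xy 588 -41 size 228 207 ang -84.7
isolator top [245.7 187.5  20.6  35.8] 0.82
isolator side [264.2 246.7  38.9  51. ] 0.95
isolator side [184.2 274.5  95.8  86.8] 0.56
lever_ball top [241.8 191.   13.3  19.1] 0.62
lever_ball side [262.  247.3  22.1  24.1] 0.66
stand_top top [238.  142.8  19.   18.7] 0.88
feeler top [246.1 142.4   3.3  13.8] 0.59
feeler side [220.1 218.   10.8  19.2] 0.66
bed top [288.3 138.3  69.1  64.1] 0.97
bed side [247.1 180.5  93.2  67.6] 0.72
bed side [209.  230.1  32.9  35.3] 0.21
slot_near top [189.3 159.7  26.1  75.3] 0.88
slot_near side [184.7 274.4  98.9  84.8] 0.81
slot_far top [189.5 158.   27.5  77.3] 0.9
slot_far top [287.8 139.1  69.   67.3] 0.25
slot_far side [187.3 272.1  95.8  88.6] 0.91
axis top [189.1 159.1  28.7  76.4] 0.72
axis side [187.7 272.3  97.5  87.1] 0.69
```

View pics/mat1.png

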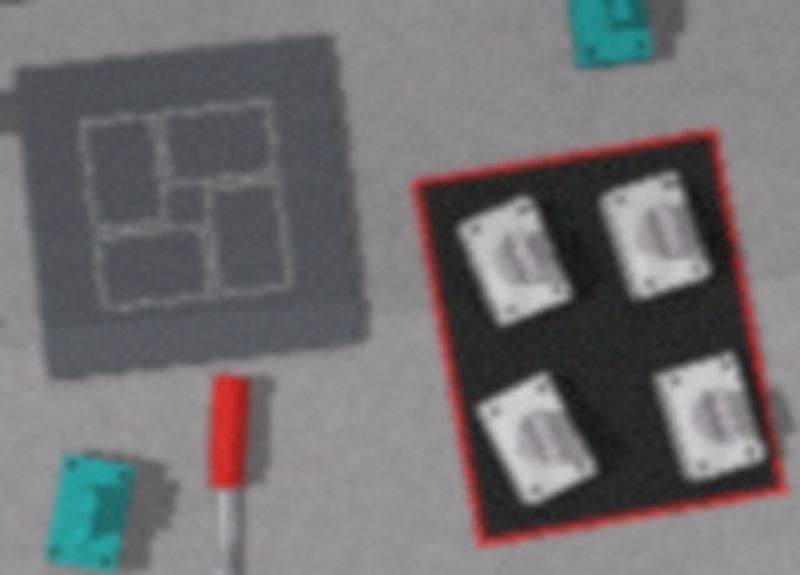

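View pics/left1.png

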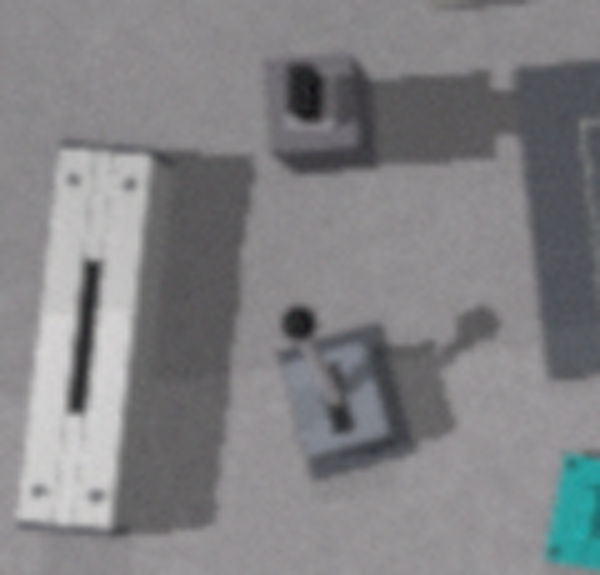

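Crop check: the four bare-metal locks, crop px (515,260), (655,237), (537,437), (710,415), all lie on the mat; none is pink or turquoise. The bed's outlines are at (123,172), (217,142), (250,237), (153,267). The lever leans to ON, with its ball at (298,323) in the left crop. Next I work out the poses.

```bash
cat >> h.py <<'E'
def go(p,yaw=None,flip=True): # print shift/turn fractions to put TCP at p, tool down, tool-x heading yaw deg (mod 180)
    o=monitor.get_obs();r=R.from_quat(np.array(o["tool_rot"])[[1,2,3,0]])
    tx=r.as_matrix()[:,0];cur=np.degrees(np.arctan2(tx[1],tx[0]))
    y=cur if yaw is None else (cur+((yaw-cur+90)%180-90) if flip else yaw)
    tgt=R.from_euler("z",y,degrees=True)*R.from_euler("x",180,degrees=True)
    w=(r.inv()*tgt).as_rotvec()/np.pi
    print("p",np.round(p,4),"yaw",round(cur,1),"->",round(y,1),"q7",round(o["q"][6],2),"shift",tool(p).round(4),"turn",w.round(4))
E
python3 - <<'E'
from h import *
L=lambda u,v:(185+u/5-.4,130+v/5-.4); M=lambda u,v:(285+u/5-.4,130+v/5-.4)
def show(n,pts,z,f):
    P=np.array([atz("top",f(*p),z)[:2] for p in pts]);print(n,(P*1000).round(0).tolist(),"mean",(P.mean(0)*1000).round(1));return P
def ang(a,b): d=a-b;return np.degrees(np.arctan2(d[1],d[0])).round(1)
P=show("axis",[(62,150),(155,152),(115,530),(18,522)],.06,L);print(ang(P[0],P[3]),ang(P[1],P[2]))
P=show("slot",[(93,260),(76,413)],.06,L);print(ang(P[0],P[1]))
P=show("iso",[(280,352),(382,325),(405,437),(310,463)],.045,L);print(ang(P[0],P[3]),ang(P[1],P[2]))
P=show("stand",[(265,62),(350,55),(358,125),(275,135)],.09,L);print(ang(P[0],P[3]),ang(P[0],P[1])-90)
show("handle",[(303,85)],.136,L)
P=show("bed",[(15,70),(332,35),(367,345),(50,380)],.012,M);print(ang(P[0],P[3]),ang(P[1],P[2]),ang(P[0],P[1])-90,ang(P[3],P[2])-90)
P=show("places",[(123,172),(217,142),(250,237),(153,267)],.012,M)
for a,b,n in [((265.6,251),(243.2,193.7),"ball"),((226.8,238.3),(248.3,150.3),"standtop"),((219.5,299.8),(199.4,183.6),"slotfar"),((285.6,283.4),(252.6,206.2),"iso"),((294.1,214.4),(325.6,170.2),"bed"),((339.8,179.1),(388.2,182.8),"lock"),((304.4,153.5),(404.4,131.7),"turq")]:
    p,e=tri(a,b);print(n,p.round(4),e.round(4))
go([.565,.2,.25],20)
E
```

```text
axis [[629.0, 357.0], [626.0, 298.0], [385.0, 325.0], [391.0, 386.0]] mean [507.6 341.6]
-7.0 -6.5
slot [[557.0, 338.0], [460.0, 349.0]] mean [508.3 343.6]
-6.7
iso [[496.0, 222.0], [512.0, 156.0], [439.0, 143.0], [424.0, 204.0]] mean [467.5 181.2]
14.2 10.5
stand [[676.0, 221.0], [679.0, 167.0], [635.0, 163.0], [630.0, 215.0]] mean [655.  191.6]
6.9 3.299999999999997
handle [[652.0, 189.0]] mean [652.  189.3]
bed [[683.0, 69.0], [701.0, -144.0], [492.0, -161.0], [475.0, 50.0]] mean [587.7 -46.4]
5.1 4.5 4.900000000000006 4.700000000000003
places [[612.0, -2.0], [631.0, -65.0], [566.0, -85.0], [548.0, -20.0]] mean [589.3 -42.8]
ball [0.5104 0.2007 0.119 ] 0.0011
standtop [0.6495 0.1885 0.076 ] 0.0048
slotfar [0.5466 0.3448 0.0709] 0.0074
iso [0.473  0.1881 0.0041] 0.0089
bed [ 0.5957 -0.055  -0.0142] 0.005
lock [ 0.5481 -0.2636 -0.0026] 0.01
turq [ 0.7223 -0.3256 -0.0043] 0.0114
p [0.565 0.2   0.25 ] yaw 26.6 -> 20.0 q7 -0.08 shift [ 2.9735 -3.0025 -0.2428] turn [-0.     -0.      0.0368]
```

jog_arm --plan '[{"z": -0.25}, {"x": 0.99, "y": -1, "z": -0.25}, {"x": 0.99, "y": -1, "z": -0.25}, {"x": 0.99, "y": -1, "z": -0.25}, {"x": 0.99, "y": -1, "z": -0.25}, {"x": 0.99, "y": -1, "z": -0.25}, {"x": 0.99, "y": -1, "z": -0.25}, {"x": 0.99, "y": -1, "z": -0.25}, {"x": 0.99, "y": -1, "z": -0.25}]' --hand -1

```text
invalid input at $.plan[0]: expected keys x, y, z, wx, wy, wz
```

jog_arm --plan '[{"x": 0.99, "y": -1}, {"x": 0.99, "y": -1}, {"x": 0.99, "y": -1}, {"x": 0.99, "y": -1}, {"x": 0.99, "y": -1}, {"x": 0.99, "y": -1}, {"x": 0.99, "y": -1}, {"x": 0.99, "y": -1}]'

```text
invalid input at $.plan[0]: expected keys x, y, z, wx, wy, wz
```

jog_arm --plan '[{"x": 0.99, "y": -1}, {"x": 0.99, "y": -1}, {"x": 0.99, "y": -1}, {"x": 0.99, "y": -1}, {"x": 0.99, "y": -1}, {"x": 0.99, "y": -1}, {"x": 0.99, "y": -1}, {"x": 0.99, "y": -1}]'

```text
invalid input at $.plan[0]: expected keys x, y, z, wx, wy, wz
```

```bash
python3 - <<'E'
from h import *
print(monitor.get_obs()["eef_pos"],monitor.get_obs()["t"]);go([.563,.2035,.10],12);go([.563,.2035,.20],12)
E
```

```text
[ 0.30258468 -0.60337257  0.20141548] 2.75
p [0.563  0.2035 0.1   ] yaw 26.6 -> 12.0 q7 -0.08 shift [ 2.9724 -3.0227  0.5072] turn [-0.     -0.      0.0813]
p [0.563  0.2035 0.2   ] yaw 26.6 -> 12.0 q7 -0.08 shift [ 2.9724 -3.0227  0.0072] turn [-0.     -0.      0.0813]
```

jog_arm --plan '[{"x": 0, "y": 0, "z": -0.25, "wx": 0, "wy": 0, "wz": 0}, {"x": 0.99, "y": -1, "z": -0.25, "wx": 0, "wy": 0, "wz": 0}, {"x": 0.99, "y": -1, "z": -0.25, "wx": 0, "wy": 0, "wz": 0}, {"x": 0.99, "y": -1, "z": -0.25, "wx": 0, "wy": 0, "wz": 0}, {"x": 0.99, "y": -1, "z": -0.25, "wx": 0, "wy": 0, "wz": 0}, {"x": 0.99, "y": -1, "z": -0.25, "wx": 0, "wy": 0, "wz": 0}, {"x": 0.99, "y": -1, "z": -0.25, "wx": 0, "wy": 0, "wz": 0}, {"x": 0.99, "y": -1, "z": -0.25, "wx": 0, "wy": 0, "wz": 0}, {"x": 0.99, "y": -1, "z": -0.25, "wx": 0, "wy": 0, "wz": 0}]' --hand -1

```text
t: 3.5
eef_pos: [0.3932, -0.3288, 0.252]
tool_rot: [-0.001, 0.972, 0.235, 0.001]
contact_force: [0.7, -0.6, -0.7]
gripper_width: -0.001
```

jog_arm --plan '[{"x": 0.99, "y": -1, "z": 0, "wx": 0, "wy": 0, "wz": 0}, {"x": 0.99, "y": -1, "z": 0, "wx": 0, "wy": 0, "wz": 0}, {"x": 0.99, "y": -1, "z": 0, "wx": 0, "wy": 0, "wz": 0}, {"x": 0.99, "y": -1, "z": 0, "wx": 0, "wy": 0, "wz": 0}, {"x": 0.99, "y": -1, "z": 0, "wx": 0, "wy": 0, "wz": 0}, {"x": 0.99, "y": -1, "z": 0, "wx": 0, "wy": 0, "wz": 0}, {"x": 0.99, "y": -1, "z": 0, "wx": 0, "wy": 0, "wz": 0}, {"x": 0.99, "y": -1, "z": 0, "wx": 0, "wy": 0, "wz": 0}]'

```text
t: 4.17
eef_pos: [0.4801, -0.0519, 0.2536]
tool_rot: [-0.002, 0.971, 0.241, 0.003]
contact_force: [0.0, 1.1, 0.3]
gripper_width: -0.001
```

```bash
python3 - <<'E'
from h import *
print(monitor.get_obs()["eef_pos"],monitor.get_obs()["t"]);go([.563,.2035,.22],12)
E
```

```text
[ 0.48011791 -0.05188631  0.25355179] 4.1667
p [0.563  0.2035 0.22  ] yaw 27.8 -> 12.0 q7 -1.15 shift [ 0.9616 -0.9351  0.1766] turn [-0.0012 -0.0019  0.088 ]
```

jog_arm --plan '[{"x": 0.96, "y": -0.935, "z": 0, "wx": 0, "wy": 0, "wz": 0.088}, {"x": 0.96, "y": -0.935, "z": 0, "wx": 0, "wy": 0, "wz": 0.088}, {"x": 0.96, "y": -0.935, "z": 0, "wx": 0, "wy": 0, "wz": 0.088}, {"x": 0.96, "y": -0.935, "z": 0, "wx": 0, "wy": 0, "wz": 0.088}, {"x": 0.96, "y": -0.935, "z": 0, "wx": 0, "wy": 0, "wz": 0.088}, {"x": 0.96, "y": -0.935, "z": 0, "wx": 0, "wy": 0, "wz": 0.088}, {"x": 0.96, "y": -0.935, "z": 0, "wx": 0, "wy": 0, "wz": 0.088}, {"x": 0.96, "y": -0.935, "z": 0, "wx": 0, "wy": 0, "wz": 0.088}, {"x": 0.96, "y": -0.935, "z": 0, "wx": 0, "wy": 0, "wz": 0.088}]'

```text
t: 4.92
eef_pos: [0.5625, 0.2057, 0.2549]
tool_rot: [-0.003, 0.994, 0.107, 0.002]
contact_force: [0.1, -0.7, 0.1]
gripper_width: 0.001
```

```bash
python3 - <<'E'
from h import *
go([.563,.2035,.10],12);pic("side","side2",(180,180,200,150),4)
E
```

```text
p [0.563  0.2035 0.1   ] yaw 12.3 -> 12.0 q7 -1.95 shift [-0.004   0.0158  0.7746] turn [-0.0018 -0.0016  0.0014]
```

View pics/side2.png

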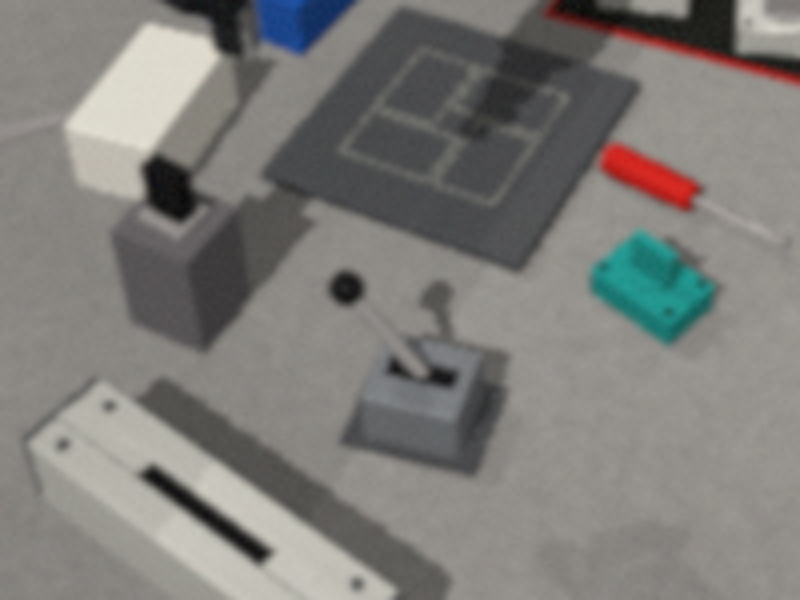

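The side crop shows the lever at ON, ball at (345,288), and the feeler in its stand, handle at (172,165).

jog_arm --plan '[{"x": 0, "y": 0.016, "z": 0.3, "wx": -0.002, "wy": -0.002, "wz": 0}, {"x": 0, "y": 0.016, "z": 0.6, "wx": -0.002, "wy": -0.002, "wz": 0}, {"x": 0, "y": 0.016, "z": 0.775, "wx": -0.002, "wy": -0.002, "wz": 0}, {"x": 0, "y": 0.016, "z": 0.775, "wx": -0.002, "wy": -0.002, "wz": 0}, {"x": -0.1, "y": 0.016, "z": 0.775, "wx": -0.002, "wy": -0.002, "wz": 0}, {"x": -0.2, "y": 0.016, "z": 0.775, "wx": -0.002, "wy": -0.002, "wz": 0}, {"x": -0.3, "y": 0.016, "z": 0.775, "wx": -0.002, "wy": -0.002, "wz": 0}, {"x": -0.4, "y": 0.016, "z": 0.775, "wx": -0.002, "wy": -0.002, "wz": 0}, {"x": -0.5, "y": 0.016, "z": 0.775, "wx": -0.002, "wy": -0.002, "wz": 0}, {"x": -0.5, "y": 0.016, "z": 0.775, "wx": -0.002, "wy": -0.002, "wz": 0}]'

```text
t: 5.8
eef_pos: [0.4626, 0.1765, 0.0991]
tool_rot: [0.003, 0.995, 0.104, -0.002]
contact_force: [-0.6, -1.5, 0.4]
gripper_width: -0.0
```

jog_arm --plan '[{"x": 0, "y": 0, "z": -0.4, "wx": 0, "wy": 0, "wz": 0}, {"x": 0, "y": 0, "z": -0.6, "wx": 0, "wy": 0, "wz": 0}, {"x": 0, "y": 0, "z": -0.7, "wx": 0, "wy": 0, "wz": 0}, {"x": 0, "y": 0, "z": -0.7, "wx": 0, "wy": 0, "wz": 0}]' --hand 0.2

```text
t: 6.13
eef_pos: [0.4662, 0.1769, 0.2453]
tool_rot: [0.002, 0.995, 0.103, 0.002]
contact_force: [1.2, 0.1, 0.0]
gripper_width: 0.564
```

```bash
python3 - <<'E'
from h import *
pic("side","side3");
for cam in("top","side"):
    for r in finder.place_of(cam,"lever_ball")[:2]: print(cam,np.round(r["location"],1),round(r["confidence"],2),atz(cam,r["location"],.111))
S=lambda u,v:(180+u/4-.4,180+v/4-.4)
print("handle",atz("side",S(172,163),.136),"standcorners",[atz("side",S(*p),.09).round(3) for p in [(113,235),(202,270),(242,205),(150,190)]])
print("slot",[atz("side",S(*p),.06).round(4) for p in [(150,472),(263,555)]])
print("proj stand .65,.19",proj("side",[.651,.190,.136])-180,proj("top",[.651,.190,.136]))
go([.651,.19,.22],5)
E
```

```text
top [243.8 196.3] 0.46 [0.50253038 0.20009621 0.111     ]
side [263.1 254.4] 0.68 [0.51435819 0.20741909 0.111     ]
side [350.  160.4] 0.68 [ 0.50697814 -0.23209733  0.111     ]
handle [0.6530574  0.18457129 0.136     ] standcorners [array([0.679, 0.222, 0.09 ]), array([0.611, 0.216, 0.09 ]), array([0.624, 0.159, 0.09 ]), array([0.684, 0.179, 0.09 ])]
slot [array([0.5581, 0.3362, 0.06  ]), array([0.4675, 0.3473, 0.06  ])]
proj stand .65,.19 [41.84763978 41.96135844] [244.97703019 146.92803629]
p [0.651 0.19  0.22 ] yaw 11.8 -> 5.0 q7 -1.95 shift [0.9263 0.1216 0.1034] turn [0.0017 0.0002 0.0378]
```

```bash
python3 - <<'E'
import cv2
a=cv2.imread("pics/side3.png")[210:310,220:340];b=cv2.imread("pics/side0.png")
cv2.imwrite("pics/c3.png",cv2.resize(a,None,fx=5,fy=5,interpolation=2))
E
```

```text
(no output)
```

View pics/c3.png

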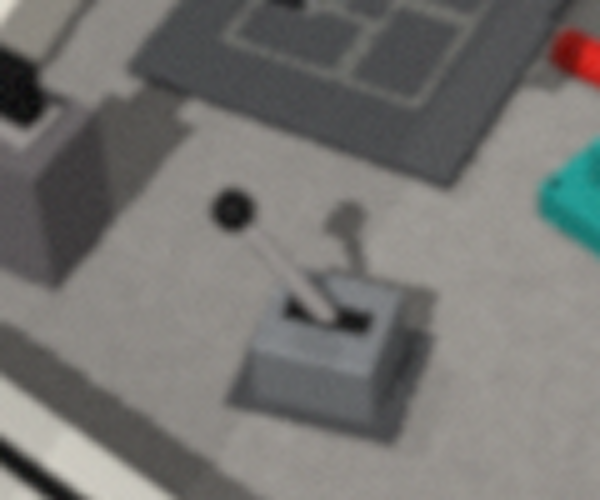

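The lever is still at ON: the ball is unmoved at crop (233,210). My sweep ran about 12 mm to the -y side, so I repeat it along the corrected line.

```bash
python3 - <<'E'
from h import *
go([.562,.2095,.20],12);go([.562,.2095,.09],12);go([.46,.188,.09],12)
E
```

```text
p [0.562  0.2095 0.2   ] yaw 11.8 -> 12.0 q7 -1.95 shift [ 0.5107 -0.0655  0.2027] turn [ 0.0017  0.0003 -0.0011]
p [0.562  0.2095 0.09  ] yaw 11.8 -> 12.0 q7 -1.95 shift [ 0.5112 -0.0683  0.7527] turn [ 0.0017  0.0003 -0.0011]
p [0.46  0.188 0.09 ] yaw 11.8 -> 12.0 q7 -1.95 shift [-0.01   -0.0675  0.7532] turn [ 0.0017  0.0003 -0.0011]
```

jog_arm --plan '[{"x": 0.2, "y": -0.065, "z": 0, "wx": 0.002, "wy": 0, "wz": 0}, {"x": 0.4, "y": -0.065, "z": 0, "wx": 0.002, "wy": 0, "wz": 0}, {"x": 0.51, "y": -0.067, "z": 0.05, "wx": 0.002, "wy": 0, "wz": 0}, {"x": 0.51, "y": -0.067, "z": 0.2, "wx": 0.002, "wy": 0, "wz": 0}, {"x": 0.51, "y": -0.067, "z": 0.4, "wx": 0.002, "wy": 0, "wz": 0}, {"x": 0.51, "y": -0.067, "z": 0.6, "wx": 0.002, "wy": 0, "wz": 0}, {"x": 0.51, "y": -0.067, "z": 0.75, "wx": 0.002, "wy": 0, "wz": 0}, {"x": 0.51, "y": -0.067, "z": 0.75, "wx": 0.002, "wy": 0, "wz": 0}]' --hand -1

```text
t: 6.95
eef_pos: [0.5564, 0.205, 0.0823]
tool_rot: [0.002, 0.995, 0.102, -0.007]
contact_force: [-0.5, -1.1, -0.1]
gripper_width: 0.002
```

jog_arm --plan '[{"x": -0.1, "y": 0, "z": 0, "wx": 0, "wy": 0, "wz": 0}, {"x": -0.2, "y": 0, "z": 0, "wx": 0, "wy": 0, "wz": 0}, {"x": -0.3, "y": 0, "z": 0, "wx": 0, "wy": 0, "wz": 0}, {"x": -0.4, "y": 0, "z": 0, "wx": 0, "wy": 0, "wz": 0}, {"x": -0.45, "y": 0, "z": 0, "wx": 0, "wy": 0, "wz": 0}, {"x": -0.51, "y": 0, "z": 0, "wx": 0, "wy": 0, "wz": 0}, {"x": -0.51, "y": 0, "z": 0, "wx": 0, "wy": 0, "wz": 0}, {"x": -0.51, "y": 0, "z": 0, "wx": 0, "wy": 0, "wz": 0}]'

```text
t: 7.62
eef_pos: [0.4572, 0.1841, 0.0845]
tool_rot: [0.002, 0.995, 0.102, -0.007]
contact_force: [0.1, 0.2, -0.1]
gripper_width: 0.001
```

jog_arm --plan '[{"x": 0, "y": 0, "z": -0.2, "wx": 0, "wy": 0, "wz": 0}, {"x": 0, "y": 0, "z": -0.4, "wx": 0, "wy": 0, "wz": 0}, {"x": 0, "y": 0, "z": -0.6, "wx": 0, "wy": 0, "wz": 0}, {"x": 0.3, "y": 0, "z": -0.75, "wx": 0, "wy": 0, "wz": 0}, {"x": 0.5, "y": 0.05, "z": -0.75, "wx": 0, "wy": 0, "wz": 0}, {"x": 0.7, "y": 0.1, "z": -0.75, "wx": 0, "wy": 0, "wz": 0.038}, {"x": 0.9, "y": 0.12, "z": -0.75, "wx": 0, "wy": 0, "wz": 0.038}, {"x": 0.95, "y": 0.17, "z": -0.75, "wx": 0, "wy": 0, "wz": 0.038}, {"x": 0.95, "y": 0.17, "z": -0.75, "wx": 0, "wy": 0, "wz": 0.038}]' --hand 0.2

```text
t: 8.37
eef_pos: [0.6591, 0.1868, 0.2306]
tool_rot: [0.003, 0.999, 0.04, -0.005]
contact_force: [-0.5, -1.9, 0.1]
gripper_width: 0.602
```

```bash
python3 - <<'E'
from h import *
im=cams.read_camera("side")[:,:,::-1];t=cams.read_camera("top")[:,:,::-1]
a=cv2.resize(im[190:310,190:350],None,fx=4.5,fy=4.5,interpolation=2);b=cv2.resize(t[130:240,220:290],None,fx=4.9,fy=4.9,interpolation=2)[:540]
cv2.imwrite("pics/c4.png",cv2.resize(np.hstack([a,np.pad(b,((0,540-b.shape[0]),(0,0),(0,0)))]),None,fx=.74,fy=.74));
go([.651,.19,.13],5)
E
```

```text
p [0.651 0.19  0.13 ] yaw 4.8 -> 5.0 q7 -2.02 shift [-0.0072 -0.0062  0.5051] turn [ 0.0012  0.0046 -0.0013]
```

View pics/c4.png

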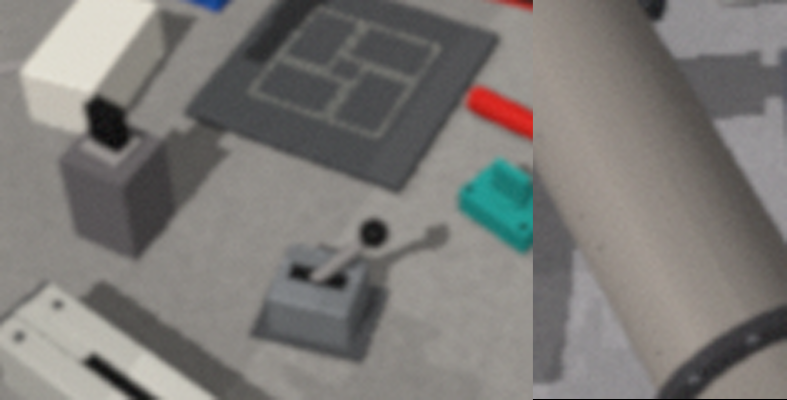

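The lever is now OFF: its rod leans toward the robot, ball at (372,232) in the crop. Next the feeler.

jog_arm --plan '[{"x": -0.007, "y": -0.001, "z": 0.1, "wx": 0.001, "wy": 0.004, "wz": 0}, {"x": -0.007, "y": 0, "z": 0.25, "wx": 0.001, "wy": 0.004, "wz": 0}, {"x": -0.007, "y": 0, "z": 0.4, "wx": 0.001, "wy": 0.004, "wz": 0}, {"x": -0.007, "y": 0, "z": 0.4, "wx": 0.001, "wy": 0.004, "wz": 0}, {"x": -0.007, "y": 0, "z": 0.4, "wx": 0.001, "wy": 0.004, "wz": 0}]'

```text
t: 8.88
eef_pos: [0.65, 0.1888, 0.1503]
tool_rot: [0.001, 0.999, 0.042, -0.002]
contact_force: [0.9, 0.3, 0.3]
gripper_width: 0.599
```

```bash
python3 - <<'E'
from h import *
pic("side","s5",(190,170,100,110),5);print(monitor.get_obs()["eef_pos"])
go([.651,.188,.104],5)
E
```

```text
[0.65151611 0.18948017 0.15226688]
p [0.651 0.188 0.104] yaw 4.8 -> 5.0 q7 -2.05 shift [-0.0029  0.0071  0.2413] turn [ 0.0001  0.0004 -0.0011]
```

View pics/s5.png

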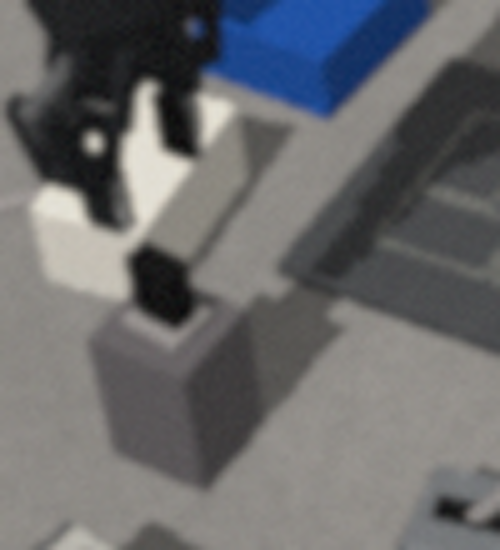

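```bash
python3 - <<'E'
from h import *
c=lambda p:((proj("side",p)-[190,170]+.4)*5).round(0)
for z in(.152,.165): print("tcp",c([.6515,.1895,z]))
for d in (-.0255,.0255):
  t=np.radians(5-90);print("tips",c([.6515+d*np.cos(t),.1895+d*np.sin(t),.158]))
print("handle",c([.651,.188,.136]),c([.651,.188,.096]))
for dx in(-.015,.015):
  for dy in (-.008,.008): print(c([.651+dx,.188+dy,.136]))
E
```

```text
tcp [157. 238.]
tcp [153. 219.]
tips [125. 262.]
tips [184. 197.]
handle [164. 259.] [175. 314.]
[198. 261.]
[177. 280.]
[151. 239.]
[130. 258.]
```

jog_arm --plan '[{"x": -0.003, "y": 0.005, "z": 0.06, "wx": 0, "wy": 0, "wz": 0}, {"x": -0.003, "y": 0.005, "z": 0.12, "wx": 0, "wy": 0, "wz": 0}, {"x": -0.003, "y": 0.005, "z": 0.18, "wx": 0, "wy": 0, "wz": 0}, {"x": -0.003, "y": 0.005, "z": 0.235, "wx": 0, "wy": 0, "wz": 0}, {"x": -0.003, "y": 0.005, "z": 0.235, "wx": 0, "wy": 0, "wz": 0}, {"x": -0.003, "y": 0.005, "z": 0.235, "wx": 0, "wy": 0, "wz": 0}]'

```text
t: 9.43
eef_pos: [0.6503, 0.1881, 0.1041]
tool_rot: [0.0, 0.999, 0.042, -0.002]
contact_force: [0.4, 0.0, 0.9]
gripper_width: 0.599
```

jog_arm --plan '[{"x": 0, "y": 0, "z": 0, "wx": 0, "wy": 0, "wz": 0}, {"x": 0, "y": 0, "z": 0, "wx": 0, "wy": 0, "wz": 0}, {"x": 0, "y": 0, "z": 0, "wx": 0, "wy": 0, "wz": 0}, {"x": 0, "y": 0, "z": 0, "wx": 0, "wy": 0, "wz": 0}, {"x": 0, "y": 0, "z": 0, "wx": 0, "wy": 0, "wz": 0}, {"x": 0, "y": 0, "z": 0, "wx": 0, "wy": 0, "wz": 0}, {"x": 0, "y": 0, "z": 0, "wx": 0, "wy": 0, "wz": 0}, {"x": 0, "y": 0, "z": 0, "wx": 0, "wy": 0, "wz": 0}]' --hand -1 --grip_force 40

```text
t: 10.1
eef_pos: [0.6505, 0.1885, 0.1046]
tool_rot: [0.0, 0.999, 0.042, -0.001]
contact_force: [-1.6, 0.9, 3.4]
gripper_width: 0.162
```

```bash
python3 - <<'E'
from h import *
pic("side","s6",(190,170,100,110),5);o=monitor.get_obs();print(o["eef_pos"],o["contact_force"],o["gripper_width"])
E
```

```text
[0.65055912 0.18853718 0.10463257] [-0.87722693  0.74896936  5.29014277] 0.15570283186840642
```

View pics/s6.png

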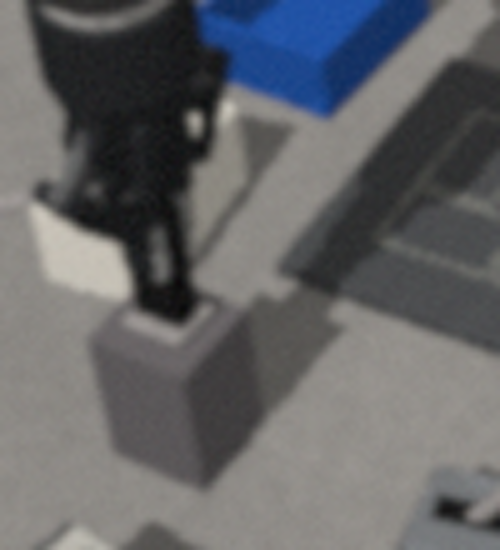

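The fingers have closed on the handle, crop (170,270), opening 0.16. I lift it.

jog_arm --plan '[{"x": 0, "y": 0, "z": -0.05, "wx": 0, "wy": 0, "wz": 0}, {"x": 0, "y": 0, "z": -0.15, "wx": 0, "wy": 0, "wz": 0}, {"x": 0, "y": 0, "z": -0.25, "wx": 0, "wy": 0, "wz": 0}, {"x": 0, "y": 0, "z": -0.35, "wx": 0, "wy": 0, "wz": 0}, {"x": 0, "y": 0, "z": -0.45, "wx": 0, "wy": 0, "wz": 0}, {"x": 0, "y": 0, "z": -0.55, "wx": 0, "wy": 0, "wz": 0}, {"x": 0, "y": 0, "z": -0.55, "wx": 0, "wy": 0, "wz": 0}, {"x": 0, "y": 0, "z": -0.55, "wx": 0, "wy": 0, "wz": 0}]'

```text
t: 10.82
eef_pos: [0.6513, 0.1885, 0.2157]
tool_rot: [0.0, 0.999, 0.042, -0.0]
contact_force: [-0.5, -0.5, -1.0]
gripper_width: 0.161
```

```bash
python3 - <<'E'
from h import *
im=cams.read_camera("side")[:,:,::-1][120:280,170:300];t=cams.read_camera("top")[:,:,::-1][120:220,200:290]
cv2.imwrite("pics/c7.png",np.hstack([cv2.resize(im,(520,640))[:600],cv2.resize(t,(270,300)).repeat(2,0)[:600]]))
o=monitor.get_obs();print(o["eef_pos"],o["contact_force"],o["gripper_width"])
for n in("plunger","feeler"):
  for r in finder.place_of("side",n)[:2]: print(n,np.round(r["location"],1),round(r["confidence"],2))
d=o["eef_pos"];print("expected tip if origin at tcp-.0146:",proj("side",d-[0,0,.0896]),"origin",proj("side",d-[0,0,.0146]))
y=np.radians(-6.8);c=np.array([.508,.343]);nr=c-.045*np.array([np.cos(y),np.sin(y)]);print(nr)
go([*nr,.215],-6.8)
E
```

```text
[0.65005057 0.18794364 0.21332419] [-0.12298018 -0.09717527 -1.86547542] 0.1554822793199646
plunger [221.6 223.8] 0.45
feeler [220.2 202.4] 0.56
expected tip if origin at tcp-.0146: [223.33998393 225.03896489] origin [219.10603248 203.19636686]
[0.46331655 0.34832818]
p [0.4633 0.3483 0.215 ] yaw 4.8 -> -6.8 q7 -2.03 shift [-0.8624 -0.8773 -0.0069] turn [0.0005 0.0016 0.0645]
```

View pics/c7.png

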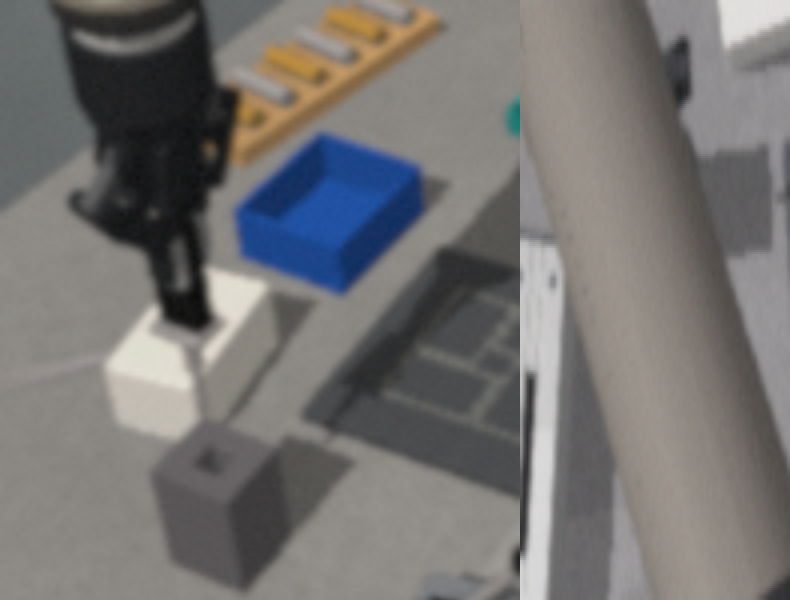

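The feeler hangs straight in the gripper, tip at crop (204,420); the stand's hole is at (212,458). I carry it over to the near end of the slot.

jog_arm --plan '[{"x": -0.2, "y": -0.2, "z": 0, "wx": 0, "wy": 0.001, "wz": 0.02}, {"x": -0.4, "y": -0.4, "z": 0, "wx": 0, "wy": 0.001, "wz": 0.04}, {"x": -0.6, "y": -0.6, "z": 0, "wx": 0, "wy": 0.001, "wz": 0.0645}, {"x": -0.75, "y": -0.77, "z": 0, "wx": 0, "wy": 0.001, "wz": 0.0645}, {"x": -0.84, "y": -0.87, "z": 0, "wx": 0, "wy": 0.001, "wz": 0.0645}, {"x": -0.848, "y": -0.875, "z": 0.1, "wx": 0, "wy": 0.001, "wz": 0.0645}, {"x": -0.848, "y": -0.875, "z": 0.15, "wx": 0, "wy": 0.001, "wz": 0.0645}, {"x": -0.848, "y": -0.875, "z": 0.2, "wx": 0, "wy": 0.001, "wz": 0.0645}, {"x": -0.848, "y": -0.875, "z": 0.2, "wx": 0, "wy": 0.001, "wz": 0.0645}, {"x": -0.848, "y": -0.875, "z": 0.2, "wx": 0, "wy": 0.001, "wz": 0.0645}]'

```text
t: 11.85
eef_pos: [0.4667, 0.3463, 0.1725]
tool_rot: [0.002, 0.998, -0.06, -0.002]
contact_force: [-0.2, 0.2, -1.4]
gripper_width: 0.159
```

```bash
python3 - <<'E'
from h import *
im=cams.read_camera("side")[:,:,::-1][250:370,170:290];t=cams.read_camera("top")[:,:,::-1][150:250,180:230]
cv2.imwrite("pics/c8.png",np.hstack([cv2.resize(im,(540,540),interpolation=2),cv2.resize(t,(250,500),interpolation=2).repeat(1,0)[:540] if 0 else np.pad(cv2.resize(t,(250,500),interpolation=2),((0,40),(0,0),(0,0)))]))
o=monitor.get_obs();print(o["eef_pos"],o["contact_force"],o["gripper_width"])
for n in("plunger","slot_near","slot_far"):
 for cam in("side","top"):
  for r in finder.place_of(cam,n)[:2]: print(n,cam,np.round(r["location"],1),round(r["confidence"],2),atz(cam,r["location"],.06).round(4))
d=o["eef_pos"];print("exp tip:",proj("side",d-[0,0,.0896]),proj("top",d-[0,0,.0896]))
go([.466,.3475,.16],-6.8)
E
```

```text
[0.46744001 0.34706381 0.17375286] [ 0.66202598  0.10457479 -0.24936724] 0.15831471762505633
plunger side [241.5 312.1] 0.43 [0.485  0.3386 0.06  ]
slot_near side [245.  316.2] 0.97 [0.4716 0.3432 0.06  ]
slot_near top [202.1 209.7] 0.66 [0.4673 0.342  0.06  ]
slot_far side [220.8 298.1] 0.93 [0.5498 0.3329 0.06  ]
slot_far side [307.8 202.7] 0.34 [ 0.5472 -0.0518  0.06  ]
slot_far top [200.2 181.5] 0.6 [0.5577 0.3474 0.06  ]
slot_far top [203.8 210.9] 0.42 [0.4633 0.3366 0.06  ]
exp tip: [244.31608568 312.17575547] [198.31875622 209.38622985]
p [0.466  0.3475 0.16  ] yaw -6.8 -> -6.8 q7 -2.62 shift [-0.0018  0.0025  0.0699] turn [ 0.0004  0.0004 -0.0001]
```

View pics/c8.png

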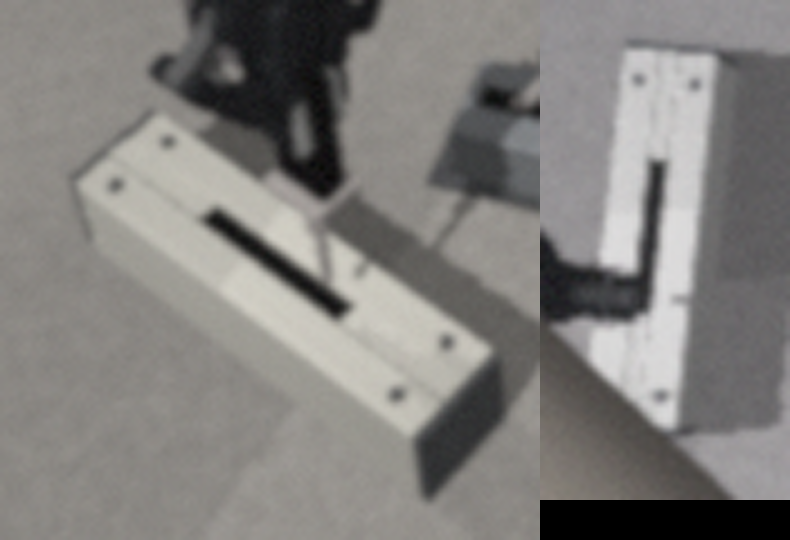

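```bash
python3 - <<'E'
from h import *
o=monitor.get_obs();z=o["eef_pos"][2]-.0896
tip=atz("side",(242.5,313.2),z)
f=atz("side",(170+205/4.5-.4,250+215/4.5-.4),.06);n=atz("side",(170+347/4.5-.4,250+309/4.5-.4),.06)
u=(f-n)/np.linalg.norm(f-n);v=np.array([-u[1],u[0],0])
print("tip",tip,"n",n,"f",f,np.linalg.norm(f-n),np.degrees(np.arctan2(u[1],u[0])))
for w in(tip,o["eef_pos"]): print("along",(w-n)@u,"lateral",(w-n)@v)
ft,nt=[atz("top",(180+a/5-.4,150+b/5-.4),.06) for a,b in((657,160) ,(647,310))] if 0 else [atz("top",(180+(a-540)/5-.4,150+b/5-.4),.06) for a,b in((657,158),(640,313))]
u=(ft-nt)/np.linalg.norm(ft-nt);v=np.array([-u[1],u[0],0]);print("top slot",nt,ft,"along",(o["eef_pos"]-nt)@u,"lat",(o["eef_pos"]-nt)@v)
E
```

```text
tip [0.46914957 0.35131119 0.08438406] n [0.46505089 0.34552578 0.06      ] f [0.56239346 0.33804673 0.06      ] 0.097629462185171 -4.393532478151335
along 0.0036434348544053213 lateral 0.006082400437272953
along 0.0011867882225576254 lateral 0.0025379119629912192
top slot [0.45953323 0.34992118 0.06      ] [0.55838746 0.33845156 0.06      ] along 0.007074847174700744 lat -0.001148118435280922
```

jog_arm --plan '[{"x": 0.008, "y": 0.007, "z": 0.04, "wx": 0, "wy": 0, "wz": 0}, {"x": 0.008, "y": 0.007, "z": 0.08, "wx": 0, "wy": 0, "wz": 0}, {"x": 0.008, "y": 0.007, "z": 0.12, "wx": 0, "wy": 0, "wz": 0}, {"x": 0.008, "y": 0.007, "z": 0.14, "wx": 0, "wy": 0, "wz": 0}, {"x": 0.008, "y": 0.007, "z": 0.14, "wx": 0, "wy": 0, "wz": 0}, {"x": 0.008, "y": 0.007, "z": 0.14, "wx": 0, "wy": 0, "wz": 0}, {"x": 0.008, "y": 0.007, "z": 0.14, "wx": 0, "wy": 0, "wz": 0}]'

```text
t: 12.83
eef_pos: [0.4679, 0.3466, 0.1461]
tool_rot: [0.001, 0.998, -0.059, -0.001]
contact_force: [-1.4, 0.9, -1.6]
gripper_width: 0.159
```

```bash
python3 - <<'E'
from h import *
im=cams.read_camera("side")[:,:,::-1][250:370,170:290];t=cams.read_camera("top")[:,:,::-1][150:250,180:230]
cv2.imwrite("pics/c9.png",np.hstack([cv2.resize(im,(540,540),interpolation=2),np.pad(cv2.resize(t,(250,500),interpolation=2),((0,40),(0,0),(0,0)))]))
for i in range(4):
    o=monitor.get_obs();print(o["eef_pos"],o["contact_force"],o["torque"]);cams.read_camera("side")
E
```

```text
[0.46796737 0.34658761 0.14631941] [-0.33274879  0.36613392 -1.9959275 ] [-0.03646801  0.0528245  -0.02681839]
[0.46796889 0.34653087 0.14633538] [-0.28912478 -0.09025594 -1.02445507] [-0.01557908  0.02949936  0.01689623]
[0.46792864 0.34653027 0.14631358] [-0.4231608  -0.20944268 -1.14159075] [-0.02176991  0.04016963 -0.04241438]
[0.46794355 0.34649205 0.14627303] [ 0.56539773 -0.24562521 -1.21596735] [-0.03096757  0.0341247  -0.03376374]
```

View pics/c9.png

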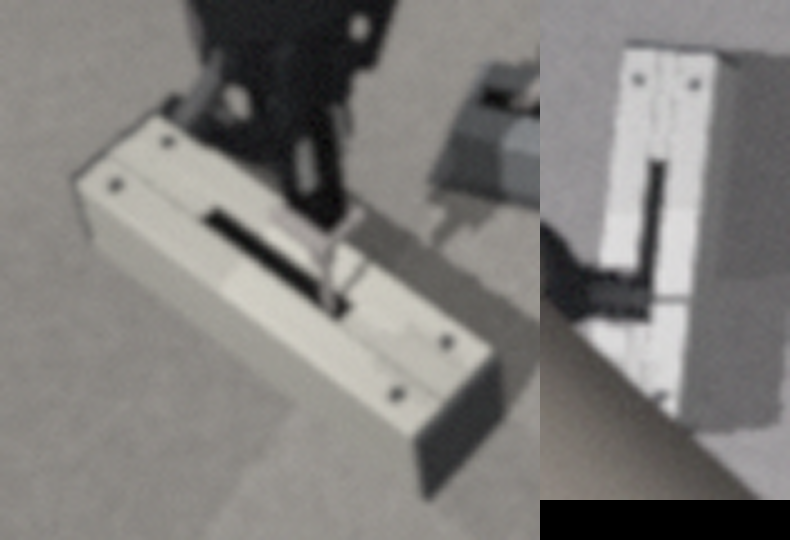

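Tip at crop (330,312) enters the near end of the slot, with no spring force yet. I press on to about 7 mm of spring travel.

jog_arm --plan '[{"x": 0, "y": 0.004, "z": 0.03, "wx": 0, "wy": 0, "wz": 0}, {"x": 0, "y": 0.004, "z": 0.06, "wx": 0, "wy": 0, "wz": 0}, {"x": 0, "y": 0.004, "z": 0.09, "wx": 0, "wy": 0, "wz": 0}, {"x": 0, "y": 0.004, "z": 0.118, "wx": 0, "wy": 0, "wz": 0}, {"x": 0, "y": 0.004, "z": 0.118, "wx": 0, "wy": 0, "wz": 0}, {"x": 0, "y": 0.004, "z": 0.118, "wx": 0, "wy": 0, "wz": 0}]'

```text
t: 13.63
eef_pos: [0.4677, 0.3457, 0.1223]
tool_rot: [0.001, 0.998, -0.059, -0.001]
contact_force: [0.1, -0.2, 0.5]
gripper_width: 0.157
```

```bash
cat > f.py <<'E'
from h import *
F=[]
for i in range(8):
    o=monitor.get_obs();F.append(np.r_[o["contact_force"],o["torque"]]);cams.get_calibration("side");cams.read_camera("side")
print(o["t"],o["eef_pos"].round(4),np.mean(F,0).round(3),np.std(F,0).round(2)[:3],o["gripper_width"])
E
python3 f.py
```

```text
13.9833 [0.468  0.3458 0.1229] [ 0.174 -0.221  0.874 -0.028  0.035 -0.005] [0.53 0.42 0.63] 0.16364366703922087
```

The force rose by about 2.1 N, which fits 7 mm of spring travel on the bar. I drag along +x in small steps and watch the force.

jog_arm --plan '[{"x": 0.01, "y": 0, "z": 0, "wx": 0, "wy": 0, "wz": 0}, {"x": 0.02, "y": 0, "z": 0, "wx": 0, "wy": 0, "wz": 0}, {"x": 0.03, "y": 0, "z": 0, "wx": 0, "wy": 0, "wz": 0}, {"x": 0.04, "y": 0, "z": 0, "wx": 0, "wy": 0, "wz": 0}, {"x": 0.04, "y": 0, "z": 0, "wx": 0, "wy": 0, "wz": 0}]'

```text
t: 14.45
eef_pos: [0.476, 0.3446, 0.1227]
tool_rot: [0.0, 0.998, -0.06, -0.001]
contact_force: [-0.9, 0.2, 1.6]
gripper_width: 0.159
```

```bash
python3 f.py
```

```text
14.8 [0.4757 0.3448 0.1228] [-1.338 -0.028  1.333  0.019  0.493  0.013] [0.41 0.43 0.44] 0.1578164811209948
```

jog_arm --plan '[{"x": 0.01, "y": 0, "z": 0, "wx": 0, "wy": 0, "wz": 0}, {"x": 0.02, "y": 0, "z": 0, "wx": 0, "wy": 0, "wz": 0}, {"x": 0.025, "y": 0, "z": 0, "wx": 0, "wy": 0, "wz": 0}, {"x": 0.025, "y": 0, "z": 0, "wx": 0, "wy": 0, "wz": 0}]'

```text
t: 15.18
eef_pos: [0.4811, 0.3441, 0.1228]
tool_rot: [0.0, 0.998, -0.06, -0.0]
contact_force: [-1.7, 0.7, 1.2]
gripper_width: 0.161
```

```bash
python3 f.py
```

```text
15.5333 [0.4806 0.3442 0.1228] [-1.323 -0.074  0.929  0.058  0.534  0.01 ] [0.46 0.64 0.32] 0.15567228261022625
```

jog_arm --plan '[{"x": 0.01, "y": 0, "z": 0, "wx": 0, "wy": 0, "wz": 0}, {"x": 0.02, "y": 0, "z": 0, "wx": 0, "wy": 0, "wz": 0}, {"x": 0.03, "y": 0, "z": 0, "wx": 0, "wy": 0, "wz": 0}, {"x": 0.035, "y": 0, "z": 0, "wx": 0, "wy": 0, "wz": 0}, {"x": 0.035, "y": 0, "z": 0, "wx": 0, "wy": 0, "wz": 0}]'

```text
t: 16.0
eef_pos: [0.4881, 0.3433, 0.1228]
tool_rot: [0.0, 0.998, -0.06, -0.0]
contact_force: [-1.7, -0.3, 1.4]
gripper_width: 0.159
```

```bash
python3 f.py
```

```text
16.35 [0.4876 0.3434 0.1229] [-1.499  0.2    1.045  0.061  0.529  0.008] [0.47 0.53 0.4 ] 0.15759585061090067
```

jog_arm --plan '[{"x": 0.01, "y": 0, "z": 0, "wx": 0, "wy": 0, "wz": 0}, {"x": 0.02, "y": 0, "z": 0, "wx": 0, "wy": 0, "wz": 0}, {"x": 0.03, "y": 0, "z": 0, "wx": 0, "wy": 0, "wz": 0}, {"x": 0.035, "y": 0, "z": 0, "wx": 0, "wy": 0, "wz": 0}, {"x": 0.035, "y": 0, "z": 0, "wx": 0, "wy": 0, "wz": 0}]'

```text
t: 16.82
eef_pos: [0.4951, 0.3422, 0.1226]
tool_rot: [0.0, 0.998, -0.06, -0.0]
contact_force: [-0.4, 1.1, -1.3]
gripper_width: 0.158
```

```bash
python3 f.py
```

```text
17.1667 [0.4945 0.3425 0.1227] [-0.562  0.059 -1.468  0.045  0.175  0.021] [0.68 0.7  0.53] 0.15391733942697117
```

The vertical force fell back to the feeler's own weight and the drag vanished: the plunger has dropped into the notch. I dwell here.

jog_arm --plan '[{"x": 0, "y": 0, "z": 0, "wx": 0, "wy": 0, "wz": 0}, {"x": 0, "y": 0, "z": 0, "wx": 0, "wy": 0, "wz": 0}, {"x": 0, "y": 0, "z": 0, "wx": 0, "wy": 0, "wz": 0}, {"x": 0, "y": 0, "z": 0, "wx": 0, "wy": 0, "wz": 0}, {"x": 0, "y": 0, "z": 0, "wx": 0, "wy": 0, "wz": 0}, {"x": 0, "y": 0, "z": 0, "wx": 0, "wy": 0, "wz": 0}, {"x": 0, "y": 0, "z": 0, "wx": 0, "wy": 0, "wz": 0}, {"x": 0, "y": 0, "z": 0, "wx": 0, "wy": 0, "wz": 0}, {"x": 0, "y": 0, "z": 0, "wx": 0, "wy": 0, "wz": 0}, {"x": 0, "y": 0, "z": 0, "wx": 0, "wy": 0, "wz": 0}, {"x": 0, "y": 0, "z": 0, "wx": 0, "wy": 0, "wz": 0}, {"x": 0, "y": 0, "z": 0, "wx": 0, "wy": 0, "wz": 0}]'

```text
t: 18.22
eef_pos: [0.4944, 0.3425, 0.1228]
tool_rot: [0.0, 0.998, -0.059, -0.0]
contact_force: [-0.3, 0.0, -1.9]
gripper_width: 0.157
```

jog_arm --plan '[{"x": 0, "y": 0, "z": 0, "wx": 0, "wy": 0, "wz": 0}, {"x": 0, "y": 0, "z": 0, "wx": 0, "wy": 0, "wz": 0}, {"x": 0, "y": 0, "z": 0, "wx": 0, "wy": 0, "wz": 0}, {"x": 0, "y": 0, "z": 0, "wx": 0, "wy": 0, "wz": 0}, {"x": 0, "y": 0, "z": 0, "wx": 0, "wy": 0, "wz": 0}, {"x": 0, "y": 0, "z": 0, "wx": 0, "wy": 0, "wz": 0}, {"x": 0, "y": 0, "z": 0, "wx": 0, "wy": 0, "wz": 0}, {"x": 0, "y": 0, "z": 0, "wx": 0, "wy": 0, "wz": 0}, {"x": 0, "y": 0, "z": 0, "wx": 0, "wy": 0, "wz": 0}, {"x": 0, "y": 0, "z": 0, "wx": 0, "wy": 0, "wz": 0}, {"x": 0, "y": 0, "z": 0, "wx": 0, "wy": 0, "wz": 0}, {"x": 0, "y": 0, "z": 0, "wx": 0, "wy": 0, "wz": 0}]'

```text
t: 19.22
eef_pos: [0.4944, 0.3425, 0.1228]
tool_rot: [0.0, 0.998, -0.059, -0.0]
contact_force: [-0.2, 0.3, -1.6]
gripper_width: 0.161
```

```bash
python3 f.py
```

```text
19.5667 [0.4945 0.3425 0.1228] [-0.405  0.032 -1.695  0.037  0.161 -0.007] [0.39 0.41 0.48] 0.15817271218046736
```

jog_arm --plan '[{"x": 0, "y": 0, "z": -0.1, "wx": 0, "wy": 0, "wz": 0}, {"x": 0, "y": 0, "z": -0.2, "wx": 0, "wy": 0, "wz": 0}, {"x": 0, "y": 0, "z": -0.3, "wx": 0, "wy": 0, "wz": 0}, {"x": 0, "y": 0, "z": -0.45, "wx": 0, "wy": 0, "wz": 0}, {"x": 0, "y": 0, "z": -0.46, "wx": 0, "wy": 0, "wz": 0}, {"x": 0, "y": 0, "z": -0.46, "wx": 0, "wy": 0, "wz": 0}]'

```text
t: 20.12
eef_pos: [0.4958, 0.3436, 0.217]
tool_rot: [-0.001, 0.998, -0.059, 0.002]
contact_force: [0.1, -0.2, -1.9]
gripper_width: 0.159
```

```bash
python3 f.py; python3 -c "
from h import *
go([.6505,.1885,.215],4.8)"
```

```text
20.4667 [0.4941 0.3421 0.2136] [ 0.161 -0.355 -1.328  0.002 -0.004 -0.005] [0.58 0.32 0.44] 0.15873155995182558
p [0.6505 0.1885 0.215 ] yaw -6.8 -> 4.8 q7 -2.56 shift [ 0.8672  0.6709 -0.0061] turn [ 0.0006  0.0007 -0.0645]
```

Rested about 2.7 s in the notch, then lifted clear. I return it to the pick-up pose.

jog_arm --plan '[{"x": 0.15, "y": 0.1, "z": 0, "wx": 0, "wy": 0.001, "wz": -0.02}, {"x": 0.35, "y": 0.3, "z": 0, "wx": 0, "wy": 0.001, "wz": -0.04}, {"x": 0.55, "y": 0.45, "z": 0, "wx": 0, "wy": 0.001, "wz": -0.0645}, {"x": 0.75, "y": 0.6, "z": 0, "wx": 0, "wy": 0.001, "wz": -0.0645}, {"x": 0.85, "y": 0.66, "z": 0, "wx": 0, "wy": 0.001, "wz": -0.0645}, {"x": 0.867, "y": 0.671, "z": 0, "wx": 0, "wy": 0.001, "wz": -0.0645}, {"x": 0.867, "y": 0.671, "z": 0, "wx": 0, "wy": 0.001, "wz": -0.0645}, {"x": 0.867, "y": 0.671, "z": 0, "wx": 0, "wy": 0.001, "wz": -0.0645}]'

```text
t: 21.18
eef_pos: [0.6509, 0.1872, 0.2128]
tool_rot: [0.001, 0.999, 0.041, -0.0]
contact_force: [-1.0, 1.0, -0.5]
gripper_width: 0.159
```

```bash
python3 -c "
from h import *
cams.read_camera('side');cams.read_camera('side')
go([.6505,.1885,.106],4.8)"
```

```text
p [0.6505 0.1885 0.106 ] yaw 4.9 -> 4.8 q7 -2.03 shift [0.0054 0.0083 0.5371] turn [0.0003 0.0001 0.0007]
```

jog_arm --plan '[{"x": 0.005, "y": 0.008, "z": 0.05, "wx": 0, "wy": 0, "wz": 0}, {"x": 0.005, "y": 0.008, "z": 0.1, "wx": 0, "wy": 0, "wz": 0}, {"x": 0.005, "y": 0.008, "z": 0.2, "wx": 0, "wy": 0, "wz": 0}, {"x": 0.005, "y": 0.008, "z": 0.3, "wx": 0, "wy": 0, "wz": 0}, {"x": 0.005, "y": 0.008, "z": 0.4, "wx": 0, "wy": 0, "wz": 0}, {"x": 0.005, "y": 0.008, "z": 0.48, "wx": 0, "wy": 0, "wz": 0}, {"x": 0.005, "y": 0.008, "z": 0.537, "wx": 0, "wy": 0, "wz": 0}, {"x": 0.005, "y": 0.008, "z": 0.537, "wx": 0, "wy": 0, "wz": 0}, {"x": 0.005, "y": 0.008, "z": 0.537, "wx": 0, "wy": 0, "wz": 0}]'

```text
t: 22.03
eef_pos: [0.6496, 0.1897, 0.1053]
tool_rot: [0.0, 0.999, 0.044, -0.001]
contact_force: [0.2, 0.6, -1.9]
gripper_width: 0.162
```

```bash
python3 f.py
```

```text
22.3833 [0.6503 0.1887 0.106 ] [-0.191  0.653 -1.557  0.161  0.054 -0.005] [0.39 0.42 0.61] 0.15964383715921748
```

jog_arm --plan '[{"x": 0, "y": 0, "z": 0.007, "wx": 0, "wy": 0, "wz": 0}, {"x": 0, "y": 0, "z": 0.007, "wx": 0, "wy": 0, "wz": 0}]'

```text
t: 22.6
eef_pos: [0.6505, 0.1887, 0.1046]
tool_rot: [0.0, 0.999, 0.043, 0.0]
contact_force: [-0.3, 1.1, -0.7]
gripper_width: 0.16
```

jog_arm --plan '[{"x": 0, "y": 0, "z": 0, "wx": 0, "wy": 0, "wz": 0}, {"x": 0, "y": 0, "z": 0, "wx": 0, "wy": 0, "wz": 0}, {"x": 0, "y": 0, "z": 0, "wx": 0, "wy": 0, "wz": 0}, {"x": 0, "y": 0, "z": 0, "wx": 0, "wy": 0, "wz": 0}, {"x": 0, "y": 0, "z": 0, "wx": 0, "wy": 0, "wz": 0}, {"x": 0, "y": 0, "z": -0.1, "wx": 0, "wy": 0, "wz": 0}, {"x": 0, "y": 0, "z": -0.25, "wx": 0, "wy": 0, "wz": 0}, {"x": 0, "y": 0, "z": -0.4, "wx": 0, "wy": 0, "wz": 0}, {"x": 0, "y": 0, "z": -0.6, "wx": 0, "wy": 0, "wz": 0}, {"x": 0, "y": 0, "z": -0.65, "wx": 0, "wy": 0, "wz": 0}, {"x": 0, "y": 0, "z": -0.65, "wx": 0, "wy": 0, "wz": 0}]' --hand 0.2

```text
t: 23.52
eef_pos: [0.6528, 0.19, 0.2396]
tool_rot: [-0.001, 0.999, 0.043, 0.004]
contact_force: [-0.6, 1.3, -0.1]
gripper_width: 0.594
```

```bash
python3 - <<'E'
from h import *
im=cams.read_camera("side")[:,:,::-1][130:290,170:430]
cv2.imwrite("pics/c10.png",cv2.resize(im,(780,480),interpolation=2))
for cam in("side","top"):
  for r in finder.place_of(cam,"lock0")[:8]: print(cam,np.round(r["location"],1),round(r["confidence"],2),atz(cam,r["location"],.003).round(3)[:2])
go([.55,-.26,.24],20)
E
```

```text
side [341.6 176. ] 0.95 [ 0.552 -0.273]
side [385.  170.2] 0.74 [ 0.442 -0.375]
side [341.7 251.8] 0.73 [0.396 0.018]
side [371.4 182.1] 0.72 [ 0.454 -0.295]
side [350.5 160. ] 0.71 [ 0.567 -0.365]
side [454.4 183.3] 0.7 [ 0.221 -0.428]
side [424.5 200.6] 0.66 [ 0.275 -0.299]
side [304.8 153. ] 0.65 [ 0.723 -0.318]
top [427.9 213.7] 0.92 [ 0.436 -0.394]
top [398.2 261.9] 0.92 [ 0.279 -0.288]
top [442.7 277.1] 0.92 [ 0.225 -0.433]
top [402.2 131.8] 0.86 [ 0.715 -0.319]
top [303.  230.4] 0.82 [0.392 0.025]
top [385.4 181.3] 0.74 [ 0.548 -0.256]
top [388.9 219. ] 0.72 [ 0.422 -0.262]
top [414. 179.] 0.62 [ 0.554 -0.352]
p [ 0.55 -0.26  0.24] yaw 4.9 -> 20.0 q7 -2.02 shift [-0.6896  2.1907 -0.0291] turn [ 0.0003  0.0006 -0.0838]
```

View pics/c10.png

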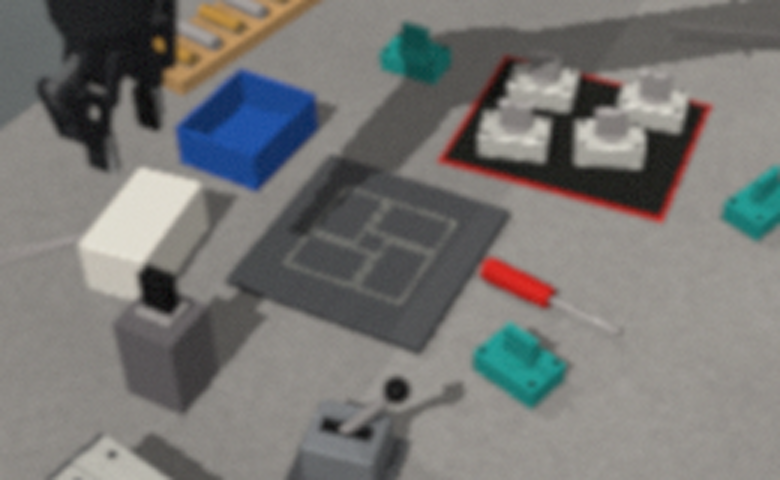

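The feeler hangs in its stand (crop (160,290)), the lever is OFF (ball (397,390)), and the four metal locks are still on the mat. Next I fit the pinwheel and refresh the lock poses.

```bash
cat > seg.py <<'E'
from h import *
from scipy.optimize import minimize
def locks():
    g=cv2.cvtColor(cams.read_camera("top"),cv2.COLOR_RGB2HSV)
    m=((g[...,2]>105)&(g[...,1]<60)).astype(np.uint8)
    x,y,w,h=366,158,76,84
    mm=np.zeros_like(m);mm[y:y+h,x:x+w]=m[y:y+h,x:x+w]
    for c in cv2.findContours(mm,cv2.RETR_EXTERNAL,cv2.CHAIN_APPROX_NONE)[0]:
        if cv2.contourArea(c)<150: continue
        P=np.array([atz("top",p[0],.029)[:2] for p in c],np.float32)*1000
        (cx,cy),(a,b),th=cv2.minAreaRect(P)
        if a<b:a,b,th=b,a,th+90
        if a<95: print("lock",round(cx),round(cy),"size",round(a),round(b),"ang",round((th+90)%180-90,1),"moments",[round(v) for v in P.mean(0)])
def outline():
    B=[]
    for sx,sy,l,w in((26.5,38.5,72,48),(38.5,-26.5,48,72),(-26.5,-38.5,72,48),(-38.5,26.5,48,72)):
        t=np.linspace(-.5,.5,30)
        for s in(-.5,.5): B+= [(sx+l*a,sy+w*s) for a in t]+[(sx+l*s,sy+w*a) for a in t]
    return np.array(B)/1000
def fitbed(cam):
    im=cv2.cvtColor(cams.read_camera(cam),cv2.COLOR_RGB2GRAY).astype(np.float32)
    im=cv2.GaussianBlur(im,(0,0),.8)-cv2.GaussianBlur(im,(0,0),4);B=outline()
    def f(p):
        c,s=np.cos(p[2]),np.sin(p[2]);P=np.c_[B@[c,-s]+p[0],B@[s,c]+p[1],np.full(len(B),.012)]
        uv=np.array([proj(cam,q) for q in P],np.float32)
        return -cv2.remap(im,uv[:,:1],uv[:,1:],cv2.INTER_LINEAR).mean()
    best=min((minimize(f,[.590+dx,-.045+dy,.085],method="Nelder-Mead",options=dict(initial_simplex=[[.590+dx,-.045+dy,.085],[.594+dx,-.045+dy,.085],[.590+dx,-.041+dy,.085],[.590+dx,-.045+dy,.105]],maxiter=60)) for dx,dy in((0,0),(.003,.003),(-.003,-.003))),key=lambda r:r.fun)
    print("bed",cam,best.x[:2].round(4),np.degrees(best.x[2]).round(1),best.fun.round(2))
E
python3 -c "
from seg import *
locks();fitbed('top');fitbed('side')"
```

```text
lock 438 -382 size 76 55 ang 14.7 moments [438, -382]
lock 451 -299 size 74 53 ang 24.8 moments [451, -298]
lock 544 -258 size 74 52 ang 19.7 moments [544, -258]
lock 557 -351 size 72 54 ang 16.8 moments [556, -350]Traceback (most recent call last):
  File "<string>", line 3, in <module>
    locks();fitbed('top');fitbed('side')
            ~~~~~~^^^^^^^
  File "seg.py", line 27, in fitbed
    best=min((minimize(f,[.590+dx,-.045+dy,.085],method="Nelder-Mead",options=dict(initial_simplex=[[.590+dx,-.045+dy,.085],[.594+dx,-.045+dy,.085],[.590+dx,-.041+dy,.085],[.590+dx,-.045+dy,.105]],maxiter=60)) for dx,dy in((0,0),(.003,.003),(-.003,-.003))),key=lambda r:r.fun)
  File "seg.py", line 27, in <genexpr>
    best=min((minimize(f,[.590+dx,-.045+dy,.085],method="Nelder-Mead",options=dict(initial_simplex=[[.590+dx,-.045+dy,.085],[.594+dx,-.045+dy,.085],[.590+dx,-.041+dy,.085],[.590+dx,-.045+dy,.105]],maxiter=60)) for dx,dy in((0,0),(.003,.003),(-.003,-.003))),key=lambda r:r.fun)
              ~~~~~~~~^^^^^^^^^^^^^^^^^^^^^^^^^^^^^^^^^^^^^^^^^^^^^^^^^^^^^^^^^^^^^^^^^^^^^^^^^^^^^^^^^^^^^^^^^^^^^^^^^^^^^^^^^^^^^^^^^^^^^^^^^^^^^^^^^^^^^^^^^^^^^^^^^^^^^^^^^^^^^^^^^^^^^^^^^^^^^^^^^^^^^^^^^^^
    res = _minimize_neldermead(fun, x0, args, callback, bounds=bounds,
                               **options)
    fxr = func(xr)
    fx = function(np.copy(x), *(wrapper_args + args))
  File "seg.py", line 25, in f
    uv=np.array([proj(cam,q) for q in P],np.float32)
                 ~~~~^^^^^^^
  File "h.py", line 11, in proj
    c=cams.get_calibration(cam);E=np.array(c["extrinsics"])
ValueError: time passes only in moves, steps and waits
```

The knock has already happened: one lock went from (426,-267) to (451,-299). I cache the calibration and redo the fit.

```bash
sed -i 's/cams.get_calibration(cam)/cal(cam)/' h.py; cat >> h.py <<'E'
import functools
@functools.cache
def cal(cam): return cams.get_calibration(cam)
E
python3 -c "
from seg import *
locks();fitbed('top');fitbed('side')
go([.545,-.258,.2],19.7)"
```

```text
lock 437 -382 size 76 55 ang 14.5 moments [438, -382]
lock 451 -299 size 74 53 ang 24.8 moments [451, -298]
lock 544 -258 size 74 53 ang 20.2 moments [544, -258]
lock 558 -351 size 73 54 ang 16.8 moments [556, -350]
bed top [ 0.5891 -0.0426] 5.7 -10.4
bed side [ 0.5939 -0.0454] 5.7 -10.25
p [ 0.545 -0.258  0.2  ] yaw 4.9 -> 19.7 q7 -2.02 shift [-0.7138  2.1791  0.1702] turn [ 0.0002  0.0007 -0.0821]
```

jog_arm --plan '[{"x": -0.03, "y": 0.1, "z": 0, "wx": 0, "wy": 0, "wz": 0}, {"x": -0.33, "y": 1, "z": 0, "wx": 0, "wy": 0, "wz": 0}, {"x": -0.33, "y": 1, "z": 0, "wx": 0, "wy": 0, "wz": 0}, {"x": -0.33, "y": 1, "z": 0, "wx": 0, "wy": 0, "wz": 0}, {"x": -0.33, "y": 1, "z": 0, "wx": 0, "wy": 0, "wz": 0}, {"x": -0.33, "y": 1, "z": 0, "wx": 0, "wy": 0, "wz": 0}, {"x": -0.33, "y": 1, "z": 0, "wx": 0, "wy": 0, "wz": 0}]'

```text
t: 24.5
eef_pos: [0.5999, -0.0248, 0.2329]
tool_rot: [0.003, 0.999, 0.038, -0.002]
contact_force: [-0.2, -0.8, 0.1]
gripper_width: 0.602
```

jog_arm --plan '[{"x": -0.33, "y": 1, "z": 0.1, "wx": 0, "wy": 0, "wz": -0.082}, {"x": -0.33, "y": 1, "z": 0.1, "wx": 0, "wy": 0, "wz": -0.082}, {"x": -0.33, "y": 1, "z": 0.1, "wx": 0, "wy": 0, "wz": -0.082}, {"x": -0.33, "y": 1, "z": 0.1, "wx": 0, "wy": 0, "wz": -0.082}, {"x": -0.33, "y": 1, "z": 0.1, "wx": 0, "wy": 0, "wz": -0.082}, {"x": -0.33, "y": 1, "z": 0.1, "wx": 0, "wy": 0, "wz": -0.082}, {"x": -0.33, "y": 1, "z": 0.1, "wx": 0, "wy": 0, "wz": -0.082}]'

```text
t: 25.08
eef_pos: [0.5471, -0.2348, 0.2131]
tool_rot: [0.003, 0.987, 0.162, -0.004]
contact_force: [-0.5, 0.5, 0.2]
gripper_width: 0.601
```

```bash
python3 -c "
from seg import *
cams.read_camera('top')
go([.5465,-.2595,.12],20);go([.5465,-.2595,.035],20)"
```

```text
p [ 0.5465 -0.2595  0.12  ] yaw 18.9 -> 20.0 q7 -1.08 shift [-0.0518  0.1291  0.4682] turn [ 0.001   0.0021 -0.0062]
p [ 0.5465 -0.2595  0.035 ] yaw 18.9 -> 20.0 q7 -1.08 shift [-0.0491  0.1277  0.8932] turn [ 0.001   0.0021 -0.0062]
```

jog_arm --plan '[{"x": -0.05, "y": 0.128, "z": 0.1, "wx": 0.001, "wy": 0.002, "wz": -0.006}, {"x": -0.05, "y": 0.128, "z": 0.25, "wx": 0.001, "wy": 0.002, "wz": -0.006}, {"x": -0.05, "y": 0.128, "z": 0.4, "wx": 0.001, "wy": 0.002, "wz": -0.006}, {"x": -0.05, "y": 0.128, "z": 0.55, "wx": 0.001, "wy": 0.002, "wz": -0.006}, {"x": -0.05, "y": 0.128, "z": 0.68, "wx": 0.001, "wy": 0.002, "wz": -0.006}, {"x": -0.05, "y": 0.128, "z": 0.78, "wx": 0.001, "wy": 0.002, "wz": -0.006}, {"x": -0.05, "y": 0.128, "z": 0.84, "wx": 0.001, "wy": 0.002, "wz": -0.006}, {"x": -0.05, "y": 0.128, "z": 0.88, "wx": 0.001, "wy": 0.002, "wz": -0.006}, {"x": -0.05, "y": 0.128, "z": 0.89, "wx": 0.001, "wy": 0.002, "wz": -0.006}, {"x": -0.05, "y": 0.128, "z": 0.89, "wx": 0.001, "wy": 0.002, "wz": -0.006}]'

```text
t: 25.97
eef_pos: [0.5471, -0.2588, 0.0359]
tool_rot: [-0.0, 0.985, 0.174, 0.0]
contact_force: [0.3, -0.0, 0.2]
gripper_width: 0.6
```

```bash
python3 f.py; python3 - <<'E'
from h import *
im=cams.read_camera("side")[:,:,::-1][120:220,290:410];t=cams.read_camera("top")[:,:,::-1][155:240,365:440]
cv2.imwrite("pics/c11.png",np.hstack([cv2.resize(im,(480,400),interpolation=2),cv2.resize(t,(312,400),interpolation=2)[:, :312]]))
E
```

```text
26.3167 [ 0.5467 -0.2599  0.0364] [ 0.227  0.289  0.429  0.011 -0.011 -0.019] [0.31 0.45 0.19] 0.5973349519355226
```

View pics/c11.png

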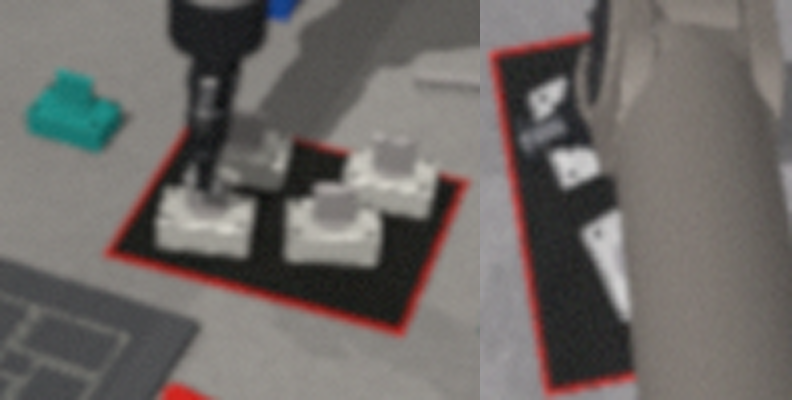

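The gripper straddles the first lock's fin (side crop (205,190)). I close and lift.

jog_arm --plan '[{"x": 0, "y": 0, "z": 0, "wx": 0, "wy": 0, "wz": 0}, {"x": 0, "y": 0, "z": 0, "wx": 0, "wy": 0, "wz": 0}, {"x": 0, "y": 0, "z": 0, "wx": 0, "wy": 0, "wz": 0}, {"x": 0, "y": 0, "z": 0, "wx": 0, "wy": 0, "wz": 0}, {"x": 0, "y": 0, "z": 0, "wx": 0, "wy": 0, "wz": 0}, {"x": 0, "y": 0, "z": 0, "wx": 0, "wy": 0, "wz": 0}, {"x": 0, "y": 0, "z": 0, "wx": 0, "wy": 0, "wz": 0}, {"x": 0, "y": 0, "z": 0, "wx": 0, "wy": 0, "wz": 0}]' --hand -1 --grip_force 70

```text
t: 27.13
eef_pos: [0.5464, -0.2597, 0.0359]
tool_rot: [0.0, 0.985, 0.173, 0.0]
contact_force: [0.9, -0.9, -0.8]
gripper_width: -0.001
```

```bash
python3 f.py
```

```text
27.4833 [ 0.5464 -0.2597  0.0359] [ 0.242 -0.066 -0.068 -0.007 -0.002 -0.006] [0.46 0.46 0.65] 0.0009515147308030085
```

jog_arm --plan '[{"x": 0, "y": 0, "z": -0.05, "wx": 0, "wy": 0, "wz": 0}, {"x": 0, "y": 0, "z": -0.15, "wx": 0, "wy": 0, "wz": 0}, {"x": 0, "y": 0, "z": -0.25, "wx": 0, "wy": 0, "wz": 0}, {"x": 0, "y": 0, "z": -0.35, "wx": 0, "wy": 0, "wz": 0}, {"x": 0, "y": 0, "z": -0.4, "wx": 0, "wy": 0, "wz": 0}, {"x": 0, "y": 0, "z": -0.4, "wx": 0, "wy": 0, "wz": 0}, {"x": 0, "y": 0, "z": -0.4, "wx": 0, "wy": 0, "wz": 0}]'

```text
t: 28.12
eef_pos: [0.5465, -0.2599, 0.1162]
tool_rot: [0.0, 0.985, 0.173, 0.0]
contact_force: [-0.1, -0.2, -1.1]
gripper_width: 0.0
```

```bash
python3 f.py; cat > place.py <<'E'
from h import *
import sys
C=np.array([.5915,-.044]);Y=5.7
OFF=dict(a=(26.5,38.5,0),b=(38.5,-26.5,90),c=(-26.5,-38.5,0),d=(-38.5,26.5,90))
def P(k):
    x,y,t=OFF[k];c,s=np.cos(np.radians(Y)),np.sin(np.radians(Y));return C+np.array([c*x-s*y,s*x+c*y])/1000,Y+t
if __name__=="__main__":
    p,y=P(sys.argv[1]);go([*p,float(sys.argv[2])],y,flip=False)
E
python3 place.py a .12; python3 place.py c .12;python3 place.py b .12;python3 -c "
from h import *
o=monitor.get_obs();d=o['eef_pos'];print(proj('side',d-[0,0,.0354]))
for r in finder.place_of('side','lock0')[:5]: print(np.round(r['location'],1),round(r['confidence'],2))"
```

```text
28.4667 [ 0.5459 -0.2595  0.115 ] [ 0.174 -0.426 -0.216  0.02   0.    -0.017] [0.34 0.28 0.67] -0.00035071644701998374
p [ 0.614  -0.0031  0.12  ] yaw 20.0 -> 5.7 q7 -1.04 shift [ 0.757  -1.0897 -0.0238] turn [-0.0001  0.0002  0.0792]
p [ 0.569  -0.0849  0.12  ] yaw 20.0 -> 5.7 q7 -1.04 shift [ 0.4053 -0.7818 -0.0237] turn [-0.0001  0.0002  0.0792]
p [ 0.6324 -0.0665  0.12  ] yaw 20.0 -> 95.7 q7 -1.04 shift [ 0.7351 -0.7599 -0.0239] turn [-3.000e-04  1.000e-04 -4.208e-01]
[342.4196823  159.89520349]
[305.8 151.5] 0.9
[387.5 167.1] 0.87
[424.4 202.9] 0.85
[350.5 158.6] 0.73
[343.6 255.6] 0.63
```

The opening went to 0: nothing is held. I look before trying again.

```bash
python3 - <<'E'
from h import *
im=cams.read_camera("side")[:,:,::-1][130:210,310:410];t=cams.read_camera("top")[:,:,::-1][150:240,365:445]
cv2.imwrite("pics/c12.png",np.hstack([cv2.resize(im,(500,400),interpolation=2),cv2.resize(t,(300,338),interpolation=2).copy() if 0 else cv2.resize(t,(300,400),interpolation=2)]))
E
python3 -c "
from seg import *
locks()"
```

```text
(no output)
```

View pics/c12.png

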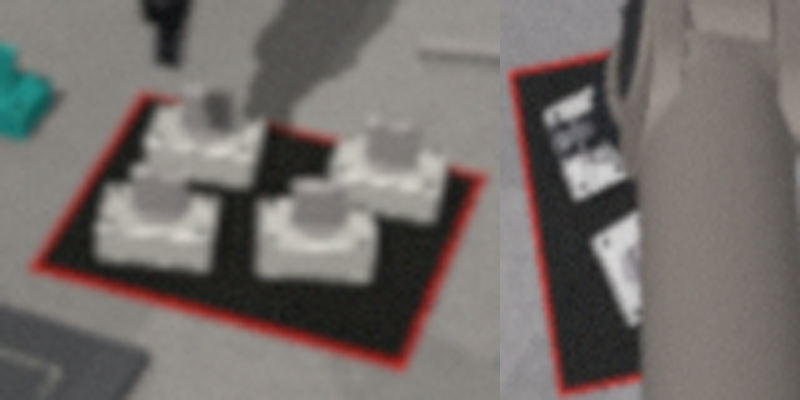

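```bash
python3 - <<'E'
from h import *
o=monitor.get_obs();print(o["eef_pos"],"tcp px",(proj("side",o["eef_pos"])-[310,130]+.4)*5, (proj("top",o["eef_pos"])-[365,150])*[3.75,4.44])
S=lambda u,v:(310+u/5-.4,130+v/5-.4)
for n,uv,z in[("fin top mid",(160,178),.061),("fin top L",(135,178),.061),("fin top R",(187,183),.061),("base front",(155,268),.003),("case TL",(98,210),.029),("caseTR",(218,235),.029),("tip as tcp",(168,62),.115)]: print(n,atz("side",S(*uv),z).round(3))
c=(proj("side",[.5465,-.2595,.061])-[310,130]+.4)*5;print("pred fin top",c)
for a in(-17,17): print((proj("side",[.5465+a/1000*.94,-.2595+a/1000*.34,.061])-[310,130]+.4)*5)
E
```

```text
[ 0.54638208 -0.25967015  0.11576665] tcp px [166.40450177 104.77670616] [103.49785279 124.28060002]
fin top mid [ 0.546 -0.256  0.061]
fin top L [ 0.56  -0.248  0.061]
fin top R [ 0.529 -0.26   0.061]
base front [ 0.537 -0.238  0.003]
case TL [ 0.583 -0.243  0.029]
caseTR [ 0.505 -0.26   0.029]
tip as tcp [ 0.568 -0.302  0.115]
pred fin top [162.13634592 175.09927169]
[188.62871833 178.28484836]
[135.7247816  171.92341179]
```

```bash
python3 - <<'E'
from h import *
o=monitor.get_obs();e=o["eef_pos"]
for z in (0,.01,.02,.03,.04): print(z,((proj("side",e+[0,0,z])-[310,130]+.4)*5).round(0),"c5:",((proj("side",[.6515,.1895,.152+z])-[190,170]+.4)*5).round(0))
im=cams.read_camera("side").astype(int);t=im.sum(2)
for v in range(136,156): print(v,t[v,334:352])
E
```

```text
0 [166. 105.] c5: [157. 238.]
0.01 [167.  92.] c5: [154. 224.]
0.02 [168.  78.] c5: [151. 209.]
0.03 [169.  65.] c5: [148. 194.]
0.04 [169.  51.] c5: [145. 179.]
136 [393 396 396 391 385 368 308 191  94  61  80 128 208 298 365 389 388 391]
137 [398 395 397 396 390 377 318 206 102  77  90 145 229 312 371 394 401 396]
138 [395 396 390 392 392 371 318 210 120 103 115 167 234 325 380 401 399 390]
139 [396 394 396 395 391 376 319 212 120  96 104 176 258 342 378 402 397 396]
140 [396 396 399 397 392 381 315 207 124  91 121 174 262 340 389 401 398 397]
141 [398 392 390 393 390 376 313 216 122  99 115 180 269 336 385 397 398 403]
142 [392 391 389 394 390 382 333 270 212 177 167 213 299 369 389 398 395 395]
143 [391 392 389 396 399 388 375 345 315 299 270 290 337 387 396 404 393 392]
144 [389 400 398 400 398 398 402 384 385 370 363 362 384 390 402 398 394 402]
145 [396 393 399 403 394 396 394 402 400 402 398 393 397 402 404 405 409 404]
146 [398 402 402 397 395 400 399 400 406 401 398 406 409 420 417 416 419 416]
147 [404 407 402 404 388 390 392 394 388 396 400 406 427 449 452 449 429 402]
148 [399 397 404 381 352 337 344 360 374 389 385 394 418 444 449 452 415 348]
149 [399 402 384 336 280 241 252 277 304 333 342 365 381 406 412 402 361 296]
150 [395 394 352 287 206 150 167 213 270 294 325 362 379 375 380 370 327 259]
151 [390 369 313 228 141 114 161 270 355 372 403 435 430 393 373 358 322 257]
152 [388 339 260 174 109 114 210 352 455 480 483 481 437 394 374 367 331 274]
153 [354 290 199 132 102 142 265 413 498 530 523 496 431 383 364 365 346 301]
154 [316 232 142  91  98 183 321 455 516 529 528 492 431 386 380 371 348 319]
155 [276 180 122  97 130 234 376 477 515 533 532 508 458 422 398 388 380 353]
```

The image shows the fingertips about 30 mm above the reported TCP: side row 142 against an expected 151, and the same in the feeler shot. The jaws therefore closed above the fin. I open, go lower in stages and watch the force.

jog_arm --plan '[{"x": 0, "y": 0, "z": 0, "wx": 0, "wy": 0, "wz": 0}, {"x": 0, "y": 0, "z": 0, "wx": 0, "wy": 0, "wz": 0}, {"x": 0, "y": 0, "z": 0, "wx": 0, "wy": 0, "wz": 0}, {"x": 0, "y": 0, "z": 0, "wx": 0, "wy": 0, "wz": 0}, {"x": 0, "y": 0, "z": 0.1, "wx": 0, "wy": 0, "wz": 0}, {"x": 0, "y": 0, "z": 0.2, "wx": 0, "wy": 0, "wz": 0}, {"x": 0, "y": 0, "z": 0.3, "wx": 0, "wy": 0, "wz": 0}, {"x": 0, "y": 0, "z": 0.4, "wx": 0, "wy": 0, "wz": 0}, {"x": 0, "y": 0, "z": 0.46, "wx": 0, "wy": 0, "wz": 0}, {"x": 0, "y": 0, "z": 0.5, "wx": 0, "wy": 0, "wz": 0}, {"x": 0, "y": 0, "z": 0.51, "wx": 0, "wy": 0, "wz": 0}, {"x": 0, "y": 0, "z": 0.51, "wx": 0, "wy": 0, "wz": 0}]' --hand 0.0

```text
t: 29.77
eef_pos: [0.5465, -0.2597, 0.0138]
tool_rot: [0.0, 0.985, 0.173, -0.0]
contact_force: [-0.6, 0.6, 0.4]
gripper_width: 0.501
```

```bash
python3 f.py; python3 - <<'E'
from h import *
im=cams.read_camera("side")[:,:,::-1][130:210,310:410];cv2.imwrite("pics/c13.png",cv2.resize(im,(600,480),interpolation=2))
E
```

```text
30.1167 [ 0.5468 -0.2599  0.0145] [ 0.045  0.072  0.162  0.005 -0.016  0.009] [0.49 0.49 0.45] 0.4993278726823259
```

View pics/c13.png

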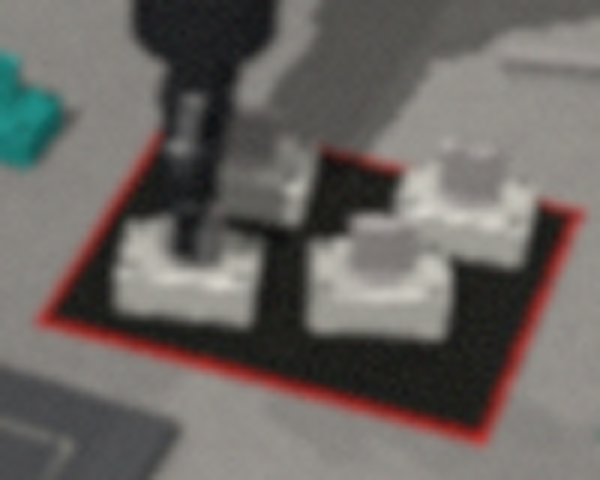

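The near finger now stands in front of the fin, crop (190,250). I go 8 mm lower and close.

jog_arm --plan '[{"x": 0, "y": 0, "z": 0.02, "wx": 0, "wy": 0, "wz": 0}, {"x": 0, "y": 0, "z": 0.04, "wx": 0, "wy": 0, "wz": 0}, {"x": 0, "y": 0, "z": 0.04, "wx": 0, "wy": 0, "wz": 0}]'

```text
t: 30.47
eef_pos: [0.546, -0.2596, 0.0052]
tool_rot: [-0.0, 0.985, 0.173, -0.0]
contact_force: [0.7, 0.2, 0.6]
gripper_width: 0.502
```

jog_arm --plan '[{"x": 0, "y": 0, "z": 0, "wx": 0, "wy": 0, "wz": 0}, {"x": 0, "y": 0, "z": 0, "wx": 0, "wy": 0, "wz": 0}, {"x": 0, "y": 0, "z": 0, "wx": 0, "wy": 0, "wz": 0}, {"x": 0, "y": 0, "z": 0, "wx": 0, "wy": 0, "wz": 0}, {"x": 0, "y": 0, "z": 0, "wx": 0, "wy": 0, "wz": 0}, {"x": 0, "y": 0, "z": 0, "wx": 0, "wy": 0, "wz": 0}]' --hand -1 --grip_force 70

```text
t: 30.97
eef_pos: [0.5457, -0.2596, 0.005]
tool_rot: [-0.0, 0.985, 0.173, -0.001]
contact_force: [0.4, 0.5, -3.0]
gripper_width: 0.094
```

```bash
python3 f.py
```

```text
31.3167 [ 0.5459 -0.2596  0.0052] [ 2.18e-01  1.44e-01 -2.42e+00  5.00e-03  4.00e-03  1.00e-03] [0.29 0.37 0.35] 0.09099251462152169
```

jog_arm --plan '[{"x": 0, "y": 0, "z": -0.05, "wx": 0, "wy": 0, "wz": 0}, {"x": 0, "y": 0, "z": -0.15, "wx": 0, "wy": 0, "wz": 0}, {"x": 0, "y": 0, "z": -0.25, "wx": 0, "wy": 0, "wz": 0}, {"x": 0, "y": 0, "z": -0.35, "wx": 0, "wy": 0, "wz": 0}, {"x": 0, "y": 0, "z": -0.45, "wx": 0, "wy": 0, "wz": 0}, {"x": 0, "y": 0, "z": -0.45, "wx": 0, "wy": 0, "wz": 0}, {"x": 0, "y": 0, "z": -0.45, "wx": 0, "wy": 0, "wz": 0}]'

```text
t: 31.95
eef_pos: [0.5469, -0.26, 0.0968]
tool_rot: [0.001, 0.985, 0.173, 0.001]
contact_force: [-0.7, 0.4, -2.0]
gripper_width: 0.091
```

```bash
python3 f.py; python3 place.py a .095;python3 place.py a .015
```

```text
32.3 [ 0.5454 -0.2593  0.0942] [-2.930e-01  2.980e-01 -2.559e+00  5.000e-03  5.000e-03  1.000e-03] [0.25 0.32 0.39] 0.08915278963781341
p [ 0.614  -0.0031  0.095 ] yaw 19.9 -> 5.7 q7 -1.06 shift [ 0.7594 -1.088  -0.0029] turn [-0.0003  0.0006  0.0792]
p [ 0.614  -0.0031  0.015 ] yaw 19.9 -> 5.7 q7 -1.06 shift [ 0.7601 -1.0875  0.3971] turn [-0.0003  0.0006  0.0792]
```

jog_arm --plan '[{"x": 0.1, "y": -0.15, "z": 0, "wx": 0, "wy": 0, "wz": 0.01}, {"x": 0.2, "y": -0.3, "z": 0, "wx": 0, "wy": 0, "wz": 0.03}, {"x": 0.32, "y": -0.45, "z": 0, "wx": 0, "wy": 0, "wz": 0.05}, {"x": 0.44, "y": -0.6, "z": 0, "wx": 0, "wy": 0, "wz": 0.07}, {"x": 0.56, "y": -0.75, "z": 0, "wx": 0, "wy": 0, "wz": 0.079}, {"x": 0.66, "y": -0.9, "z": 0, "wx": 0, "wy": 0, "wz": 0.079}, {"x": 0.74, "y": -1, "z": 0, "wx": 0, "wy": 0, "wz": 0.079}, {"x": 0.76, "y": -1, "z": 0, "wx": 0, "wy": 0, "wz": 0.079}, {"x": 0.76, "y": -1, "z": 0, "wx": 0, "wy": 0, "wz": 0.079}]'

```text
t: 33.1
eef_pos: [0.6209, -0.0164, 0.0942]
tool_rot: [-0.001, 0.999, 0.052, -0.001]
contact_force: [0.4, -1.4, -2.5]
gripper_width: 0.091
```

```bash
python3 f.py;python3 place.py a .015
cat > pl.py <<'E'
from seg import *
import sys
# measure white case top-face centre near a predicted world point in one camera
def blob(cam,c,z):
    im=cv2.cvtColor(cams.read_camera(cam),cv2.COLOR_RGB2HSV);m=((im[...,2]>120)&(im[...,1]<60)).astype(np.uint8)
    p=proj(cam,[*c,z]);k=np.zeros_like(m);cv2.circle(k,tuple(int(round(v)) for v in p),20,1,-1)
    n,l,s,ce=cv2.connectedComponentsWithStats(m*k)
    for i in range(1,n):
        if s[i][4]>60:
            print(cam,s[i],[atz(cam,ce[i],z).round(4)[:2]])
E
```

```text
33.45 [ 0.6198 -0.0211  0.0943] [-0.183 -0.277 -2.717 -0.039  0.012 -0.015] [0.54 0.72 0.58] 0.08753597905409216
p [ 0.614  -0.0031  0.015 ] yaw 5.6 -> 5.7 q7 -1.7 shift [-0.0198 -0.0906  0.3972] turn [-0.0002  0.0007 -0.0003]
```

jog_arm --plan '[{"x": -0.02, "y": -0.09, "z": 0.02, "wx": 0, "wy": 0, "wz": 0}, {"x": -0.02, "y": -0.09, "z": 0.1, "wx": 0, "wy": 0, "wz": 0}, {"x": -0.02, "y": -0.09, "z": 0.2, "wx": 0, "wy": 0, "wz": 0}, {"x": -0.02, "y": -0.09, "z": 0.28, "wx": 0, "wy": 0, "wz": 0}, {"x": -0.02, "y": -0.09, "z": 0.34, "wx": 0, "wy": 0, "wz": 0}, {"x": -0.02, "y": -0.09, "z": 0.38, "wx": 0, "wy": 0, "wz": 0}, {"x": -0.02, "y": -0.09, "z": 0.4, "wx": 0, "wy": 0, "wz": 0}, {"x": -0.02, "y": -0.09, "z": 0.4, "wx": 0, "wy": 0, "wz": 0}, {"x": -0.02, "y": -0.09, "z": 0.4, "wx": 0, "wy": 0, "wz": 0}]'

```text
t: 34.25
eef_pos: [0.6147, -0.0032, 0.015]
tool_rot: [-0.0, 0.999, 0.049, -0.0]
contact_force: [-0.0, -0.3, -2.1]
gripper_width: 0.09
```

```bash
python3 f.py;python3 place.py a .014; python3 - <<'E'
from h import *
a=cams.read_camera("side")[:,:,::-1][175:260,235:345];b=cams.read_camera("top")[:,:,::-1][130:215,280:365]
cv2.imwrite("pics/c14.png",np.hstack([cv2.resize(a,(440,340),interpolation=2),cv2.resize(b,(340,340),interpolation=2)]))
E
```

```text
34.6 [ 0.6141 -0.0032  0.0146] [ 6.900e-02 -1.280e-01 -2.403e+00 -7.000e-03 -2.000e-03 -8.000e-03] [0.66 0.23 0.66] 0.0913421626458267
p [ 0.614  -0.0031  0.014 ] yaw 5.6 -> 5.7 q7 -1.77 shift [-0.0001 -0.0007  0.0027] turn [-0.0001  0.0006 -0.0004]
```

No more pictures can be viewed, so from here I check by numbers. I release and back off.

jog_arm --plan '[{"x": 0, "y": 0, "z": 0.002, "wx": 0, "wy": 0, "wz": 0}, {"x": 0, "y": 0, "z": 0.002, "wx": 0, "wy": 0, "wz": 0}, {"x": 0, "y": 0, "z": 0.002, "wx": 0, "wy": 0, "wz": 0}, {"x": 0, "y": 0, "z": 0.002, "wx": 0, "wy": 0, "wz": 0}, {"x": 0, "y": 0, "z": -0.1, "wx": 0, "wy": 0, "wz": 0}, {"x": 0, "y": 0, "z": -0.25, "wx": 0, "wy": 0, "wz": 0}, {"x": 0, "y": 0, "z": -0.4, "wx": 0, "wy": 0, "wz": 0}, {"x": 0, "y": 0.1, "z": -0.5, "wx": 0, "wy": 0, "wz": 0}, {"x": -0.1, "y": 0.3, "z": -0.5, "wx": 0, "wy": 0, "wz": 0}, {"x": -0.2, "y": 0.5, "z": -0.5, "wx": 0, "wy": 0, "wz": 0}, {"x": -0.3, "y": 0.7, "z": -0.5, "wx": 0, "wy": 0, "wz": 0}, {"x": -0.4, "y": 0.9, "z": -0.5, "wx": 0, "wy": 0, "wz": 0}]' --hand -0.1

```text
t: 35.75
eef_pos: [0.556, -0.1804, 0.115]
tool_rot: [0.0, 0.999, 0.049, -0.001]
contact_force: [0.6, -0.5, 0.2]
gripper_width: 0.446
```

```bash
cat > pl.py <<'E'
from seg import *
import place,sys
# where bright lock case near a place lies, from each camera: contour rect on plane z=.038 (case top on bed)
def blob(cam,k):
    c,_=place.P(k);im=cv2.cvtColor(cams.read_camera(cam),cv2.COLOR_RGB2HSV)
    m=((im[...,2]>118)&(im[...,1]<60)).astype(np.uint8)
    q=np.zeros_like(m);p=proj(cam,[*c,.038]);cv2.circle(q,tuple(int(round(v)) for v in p),19,1,-1)
    cs=[x for x in cv2.findContours(m*q,cv2.RETR_EXTERNAL,cv2.CHAIN_APPROX_NONE)[0] if cv2.contourArea(x)>100]
    for x in cs:
        P=np.array([atz(cam,v[0],.038)[:2] for v in x],np.float32)*1000
        (cx,cy),(a,b),th=cv2.minAreaRect(P)
        if a<b:a,b,th=b,a,th+90
        print(k,cam,"target",(c*1000).round(0),"seen",round(cx),round(cy),"size",round(a),round(b),"ang",round((th+90)%180-90,1))
for k in sys.argv[1]: blob("top",k);blob("side",k)
for cam in("top","side"):
  for r in finder.place_of(cam,"lock1")[:9]:
    w=atz(cam,r["location"],.012);
    if abs(w[0]-.59)<.09 and abs(w[1]+.045)<.09: print("net",cam,w.round(4)[:2],round(r["confidence"],2))
E
python3 pl.py a; python3 -c "
from seg import *
locks();go([.4535,-.3005,.105],25)"
```

```text
a top target [614.  -3.] seen 612 0 size 76 50 ang 5.5
a side target [614.  -3.] seen 611 1 size 83 83 ang 4.8
net top [ 0.6107 -0.0085] 0.73
net side [ 0.6294 -0.0112] 0.97
lock 365 -389 size 76 39 ang 88.3 moments [362, -392]
lock 438 -382 size 75 55 ang 14.5 moments [438, -382]
p [ 0.4535 -0.3005  0.105 ] yaw 5.6 -> 25.0 q7 -1.41 shift [-0.5742  0.5566  0.0491] turn [-0.0003  0.0004 -0.1077]
```

jog_arm --plan '[{"x": -0.2, "y": 0.2, "z": 0, "wx": 0, "wy": 0, "wz": -0.04}, {"x": -0.4, "y": 0.4, "z": 0, "wx": 0, "wy": 0, "wz": -0.08}, {"x": -0.55, "y": 0.54, "z": 0, "wx": 0, "wy": 0, "wz": -0.108}, {"x": -0.574, "y": 0.557, "z": 0, "wx": 0, "wy": 0, "wz": -0.108}, {"x": -0.574, "y": 0.557, "z": 0, "wx": 0, "wy": 0, "wz": -0.108}, {"x": -0.574, "y": 0.557, "z": 0, "wx": 0, "wy": 0, "wz": -0.108}]'

```text
t: 36.5
eef_pos: [0.4531, -0.301, 0.1149]
tool_rot: [-0.001, 0.976, 0.216, -0.001]
contact_force: [0.4, 0.2, -0.1]
gripper_width: 0.45
```

```bash
cat > fin.py <<'E'
# side-camera check: grey lock position by network near a given point
from h import *
import sys
c=[float(v) for v in sys.argv[1:3]]
for cam in("side","top"):
  for r in finder.place_of(cam,"lock1")[:9]:
    w=atz(cam,r["location"],.003)
    if np.hypot(w[0]-c[0],w[1]-c[1])<.04: print("net",cam,w.round(4)[:2],round(r["confidence"],2))
go([*c,.0055],float(sys.argv[3]))
E
python3 fin.py .4535 -.3005 25
```

```text
net side [ 0.4522 -0.2938] 0.85
p [ 0.4535 -0.3005  0.0055] yaw 25.2 -> 25.0 q7 -0.81 shift [-0.0126  0.0059  0.5476] turn [-0.0005 -0.0001  0.0012]
```

jog_arm --plan '[{"x": -0.01, "y": 0.005, "z": 0.1, "wx": 0, "wy": 0, "wz": 0}, {"x": -0.01, "y": 0.005, "z": 0.2, "wx": 0, "wy": 0, "wz": 0}, {"x": -0.01, "y": 0.005, "z": 0.3, "wx": 0, "wy": 0, "wz": 0}, {"x": -0.01, "y": 0.005, "z": 0.4, "wx": 0, "wy": 0, "wz": 0}, {"x": -0.01, "y": 0.005, "z": 0.47, "wx": 0, "wy": 0, "wz": 0}, {"x": -0.01, "y": 0.005, "z": 0.52, "wx": 0, "wy": 0, "wz": 0}, {"x": -0.01, "y": 0.005, "z": 0.547, "wx": 0, "wy": 0, "wz": 0}, {"x": -0.01, "y": 0.005, "z": 0.547, "wx": 0, "wy": 0, "wz": 0}, {"x": -0.01, "y": 0.005, "z": 0.547, "wx": 0, "wy": 0, "wz": 0}]'

```text
t: 37.35
eef_pos: [0.4549, -0.2996, 0.006]
tool_rot: [-0.001, 0.976, 0.219, 0.0]
contact_force: [-0.2, -0.1, -0.2]
gripper_width: 0.448
```

jog_arm --plan '[{"x": 0, "y": 0, "z": 0, "wx": 0, "wy": 0, "wz": 0}, {"x": 0, "y": 0, "z": 0, "wx": 0, "wy": 0, "wz": 0}, {"x": 0, "y": 0, "z": 0, "wx": 0, "wy": 0, "wz": 0}, {"x": 0, "y": 0, "z": 0, "wx": 0, "wy": 0, "wz": 0}, {"x": 0, "y": 0, "z": 0, "wx": 0, "wy": 0, "wz": 0}, {"x": 0, "y": 0, "z": 0, "wx": 0, "wy": 0, "wz": 0}, {"x": 0, "y": 0, "z": 0, "wx": 0, "wy": 0, "wz": 0}, {"x": 0, "y": 0, "z": 0, "wx": 0, "wy": 0, "wz": 0}]' --hand -1

```text
t: 38.02
eef_pos: [0.4558, -0.3, 0.0068]
tool_rot: [-0.0, 0.976, 0.219, 0.001]
contact_force: [0.8, -0.6, 7.0]
gripper_width: 0.087
```

```bash
python3 f.py
```

```text
38.3667 [ 0.4558 -0.3001  0.0069] [ 0.52  -0.431  6.292  0.086 -0.068  0.027] [0.43 0.3  0.35] 0.08907260367451562
```

jog_arm --plan '[{"x": 0, "y": 0, "z": -0.05, "wx": 0, "wy": 0, "wz": 0}, {"x": 0, "y": 0, "z": -0.15, "wx": 0, "wy": 0, "wz": 0}, {"x": 0, "y": 0, "z": -0.25, "wx": 0, "wy": 0, "wz": 0}, {"x": 0, "y": 0, "z": -0.35, "wx": 0, "wy": 0, "wz": 0}, {"x": 0, "y": 0, "z": -0.45, "wx": 0, "wy": 0, "wz": 0}, {"x": 0, "y": 0, "z": -0.45, "wx": 0, "wy": 0, "wz": 0}, {"x": 0, "y": 0, "z": -0.45, "wx": 0, "wy": 0, "wz": 0}]'

```text
t: 39.0
eef_pos: [0.4555, -0.3004, 0.0974]
tool_rot: [0.0, 0.976, 0.219, 0.002]
contact_force: [-0.7, -0.0, -3.8]
gripper_width: 0.088
```

```bash
python3 f.py; python3 place.py c .095; python3 -c "
from seg import *
locks()"
```

```text
39.35 [ 0.455  -0.2998  0.0959] [-4.870e-01 -5.000e-03 -3.562e+00  3.000e-03 -6.000e-03  1.400e-02] [0.59 0.19 0.41] 0.08933034308039846
p [ 0.569  -0.0849  0.095 ] yaw 25.3 -> 5.7 q7 -0.82 shift [ 0.9735 -0.7284  0.0075] turn [-0.0003 -0.0004  0.1088]
lock 578 -417 size 83 40 ang -2.7 moments [582, -421]
```

jog_arm --plan '[{"x": 0.15, "y": -0.11, "z": 0, "wx": 0, "wy": 0, "wz": 0.02}, {"x": 0.3, "y": -0.22, "z": 0, "wx": 0, "wy": 0, "wz": 0.05}, {"x": 0.45, "y": -0.34, "z": 0, "wx": 0, "wy": 0, "wz": 0.08}, {"x": 0.6, "y": -0.45, "z": 0, "wx": 0, "wy": 0, "wz": 0.1}, {"x": 0.75, "y": -0.56, "z": 0, "wx": 0, "wy": 0, "wz": 0.109}, {"x": 0.9, "y": -0.67, "z": 0, "wx": 0, "wy": 0, "wz": 0.109}, {"x": 0.965, "y": -0.72, "z": 0, "wx": 0, "wy": 0, "wz": 0.109}, {"x": 0.973, "y": -0.728, "z": 0, "wx": 0, "wy": 0, "wz": 0.109}, {"x": 0.973, "y": -0.728, "z": 0, "wx": 0, "wy": 0, "wz": 0.109}, {"x": 0.973, "y": -0.728, "z": 0, "wx": 0, "wy": 0, "wz": 0.109}]'

```text
t: 40.28
eef_pos: [0.5683, -0.0863, 0.0963]
tool_rot: [-0.0, 0.999, 0.049, 0.0]
contact_force: [0.7, -1.4, -4.4]
gripper_width: 0.089
```

```bash
python3 f.py; python3 place.py c .0165
```

```text
40.6333 [ 0.5688 -0.086   0.0967] [-1.280e-01 -1.250e-01 -3.359e+00  1.000e-03 -8.000e-03  1.000e-02] [0.58 0.56 0.53] 0.08858749160734876
p [ 0.569  -0.0849  0.0165] yaw 5.6 -> 5.7 q7 -1.59 shift [ 0.     -0.0035  0.4013] turn [-0.0003 -0.0005 -0.0005]
```

jog_arm --plan '[{"x": 0, "y": -0.004, "z": 0.02, "wx": 0, "wy": 0, "wz": 0}, {"x": 0, "y": -0.004, "z": 0.1, "wx": 0, "wy": 0, "wz": 0}, {"x": 0, "y": -0.004, "z": 0.2, "wx": 0, "wy": 0, "wz": 0}, {"x": 0, "y": -0.004, "z": 0.28, "wx": 0, "wy": 0, "wz": 0}, {"x": 0, "y": -0.004, "z": 0.34, "wx": 0, "wy": 0, "wz": 0}, {"x": 0, "y": -0.004, "z": 0.38, "wx": 0, "wy": 0, "wz": 0}, {"x": 0, "y": -0.004, "z": 0.4, "wx": 0, "wy": 0, "wz": 0}, {"x": 0, "y": -0.004, "z": 0.403, "wx": 0, "wy": 0, "wz": 0}, {"x": 0, "y": -0.004, "z": 0.403, "wx": 0, "wy": 0, "wz": 0}]'

```text
t: 41.43
eef_pos: [0.5695, -0.0848, 0.0165]
tool_rot: [-0.0, 0.999, 0.049, 0.001]
contact_force: [-0.3, 0.3, -3.6]
gripper_width: 0.091
```

```bash
python3 f.py
```

```text
Traceback (most recent call last):
  File "f.py", line 4, in <module>
    o=monitor.get_obs();F.append(np.r_[o["contact_force"],o["torque"]]);cams.get_calibration("side");cams.read_camera("side")
                                                                                                     ~~~~~~~~~~~~~~~~^^^^^^^^
ValueError: 200 camera calls are used up
```

jog_arm --plan '[{"x": 0, "y": 0, "z": 0, "wx": 0, "wy": 0, "wz": 0}, {"x": 0, "y": 0, "z": 0, "wx": 0, "wy": 0, "wz": 0}, {"x": 0, "y": 0, "z": 0, "wx": 0, "wy": 0, "wz": 0}, {"x": 0, "y": 0, "z": 0, "wx": 0, "wy": 0, "wz": 0}, {"x": 0, "y": 0, "z": -0.1, "wx": 0, "wy": 0, "wz": 0}, {"x": 0, "y": 0, "z": -0.25, "wx": 0, "wy": 0, "wz": 0}, {"x": 0, "y": 0, "z": -0.4, "wx": 0, "wy": 0, "wz": 0}, {"x": 0, "y": 0.1, "z": -0.5, "wx": 0, "wy": 0, "wz": 0}, {"x": 0, "y": 0.3, "z": -0.5, "wx": 0, "wy": 0, "wz": 0}, {"x": 0, "y": 0.5, "z": -0.5, "wx": 0, "wy": 0, "wz": 0}, {"x": 0, "y": 0.6, "z": -0.5, "wx": 0, "wy": 0, "wz": 0}, {"x": 0, "y": 0.6, "z": -0.5, "wx": 0, "wy": 0, "wz": 0}]' --hand -0.1

```text
t: 42.68
eef_pos: [0.5801, -0.2121, 0.1166]
tool_rot: [0.001, 0.999, 0.045, 0.001]
contact_force: [-0.2, -0.8, 0.2]
gripper_width: 0.445
```

```bash
python3 pl.py ac; python3 -c "
from seg import *
locks();go([.5595,-.3525,.105],16.8)"
```

```text
Traceback (most recent call last):
  File "pl.py", line 14, in <module>
    for k in sys.argv[1]: blob("top",k);blob("side",k)
                          ~~~~^^^^^^^^^
  File "pl.py", line 5, in blob
    c,_=place.P(k);im=cv2.cvtColor(cams.read_camera(cam),cv2.COLOR_RGB2HSV)
                                   ~~~~~~~~~~~~~~~~^^^^^
ValueError: 200 camera calls are used up
Traceback (most recent call last):
  File "seg.py", line 4, in locks
    g=cv2.cvtColor(cams.read_camera("top"),cv2.COLOR_RGB2HSV)
                   ~~~~~~~~~~~~~~~~^^^^^^^
ValueError: 200 camera calls are used up
```

My force-averaging script used up the camera budget. The remaining two lock poses are already measured, so I go on by those poses, with grip width and force as checks.

```bash
python3 -c "
from h import *
go([.5595,-.352,.105],16.8);go([.44,-.383,.105],14.6)"
```

```text
p [ 0.5595 -0.352   0.105 ] yaw 5.1 -> 16.8 q7 -1.37 shift [-0.1652  0.6875  0.0597] turn [ 0.001  -0.0007 -0.0649]
p [ 0.44  -0.383  0.105] yaw 5.1 -> 14.6 q7 -1.37 shift [-0.7742  0.7886  0.0586] turn [ 0.001  -0.0007 -0.0527]
```

jog_arm --plan '[{"x": -0.05, "y": 0.2, "z": 0, "wx": 0, "wy": 0, "wz": -0.03}, {"x": -0.1, "y": 0.4, "z": 0, "wx": 0, "wy": 0, "wz": -0.065}, {"x": -0.15, "y": 0.6, "z": 0, "wx": 0, "wy": 0, "wz": -0.065}, {"x": -0.165, "y": 0.687, "z": 0.03, "wx": 0.001, "wy": -0.001, "wz": -0.065}, {"x": -0.165, "y": 0.687, "z": 0.06, "wx": 0.001, "wy": -0.001, "wz": -0.065}, {"x": -0.165, "y": 0.687, "z": 0.06, "wx": 0.001, "wy": -0.001, "wz": -0.065}, {"x": -0.165, "y": 0.687, "z": 0.06, "wx": 0.001, "wy": -0.001, "wz": -0.065}, {"x": -0.165, "y": 0.687, "z": 0.06, "wx": 0.001, "wy": -0.001, "wz": -0.065}]'

```text
t: 43.35
eef_pos: [0.5606, -0.3492, 0.1052]
tool_rot: [-0.001, 0.989, 0.148, -0.0]
contact_force: [-1.0, 1.1, -0.1]
gripper_width: 0.453
```

```bash
python3 -c "
from h import *
go([.5595,-.352,.007],16.8)"
```

```text
p [ 0.5595 -0.352   0.007 ] yaw 17.0 -> 16.8 q7 -0.96 shift [-0.0093  0.0123  0.491 ] turn [-0.0003  0.0001  0.0011]
```

jog_arm --plan '[{"x": -0.009, "y": 0.012, "z": 0.1, "wx": 0, "wy": 0, "wz": 0}, {"x": -0.009, "y": 0.012, "z": 0.2, "wx": 0, "wy": 0, "wz": 0}, {"x": -0.009, "y": 0.012, "z": 0.3, "wx": 0, "wy": 0, "wz": 0}, {"x": -0.009, "y": 0.012, "z": 0.38, "wx": 0, "wy": 0, "wz": 0}, {"x": -0.009, "y": 0.012, "z": 0.44, "wx": 0, "wy": 0, "wz": 0}, {"x": -0.009, "y": 0.012, "z": 0.475, "wx": 0, "wy": 0, "wz": 0}, {"x": -0.009, "y": 0.012, "z": 0.49, "wx": 0, "wy": 0, "wz": 0}, {"x": -0.009, "y": 0.012, "z": 0.49, "wx": 0, "wy": 0, "wz": 0}, {"x": -0.009, "y": 0.012, "z": 0.49, "wx": 0, "wy": 0, "wz": 0}]'

```text
t: 44.1
eef_pos: [0.5603, -0.3519, 0.0081]
tool_rot: [-0.0, 0.989, 0.148, 0.0]
contact_force: [0.3, 0.1, 1.1]
gripper_width: 0.45
```

jog_arm --plan '[{"x": 0, "y": 0, "z": 0, "wx": 0, "wy": 0, "wz": 0}, {"x": 0, "y": 0, "z": 0, "wx": 0, "wy": 0, "wz": 0}, {"x": 0, "y": 0, "z": 0, "wx": 0, "wy": 0, "wz": 0}, {"x": 0, "y": 0, "z": 0, "wx": 0, "wy": 0, "wz": 0}, {"x": 0, "y": 0, "z": 0, "wx": 0, "wy": 0, "wz": 0}, {"x": 0, "y": 0, "z": 0, "wx": 0, "wy": 0, "wz": 0}, {"x": 0, "y": 0, "z": 0, "wx": 0, "wy": 0, "wz": 0}, {"x": 0, "y": 0, "z": 0, "wx": 0, "wy": 0, "wz": 0}, {"x": 0, "y": 0, "z": 0, "wx": 0, "wy": 0, "wz": 0}]' --hand -1

```text
t: 44.85
eef_pos: [0.561, -0.3527, 0.0089]
tool_rot: [0.001, 0.989, 0.148, 0.001]
contact_force: [-0.0, -1.5, 6.1]
gripper_width: 0.09
```

jog_arm --plan '[{"x": 0, "y": 0, "z": -0.05, "wx": 0, "wy": 0, "wz": 0}, {"x": 0, "y": 0, "z": -0.15, "wx": 0, "wy": 0, "wz": 0}, {"x": 0, "y": 0, "z": -0.25, "wx": 0, "wy": 0, "wz": 0}, {"x": 0, "y": 0, "z": -0.35, "wx": 0, "wy": 0, "wz": 0}, {"x": 0, "y": 0, "z": -0.45, "wx": 0, "wy": 0, "wz": 0}, {"x": 0, "y": 0, "z": -0.45, "wx": 0, "wy": 0, "wz": 0}, {"x": 0, "y": 0, "z": -0.45, "wx": 0, "wy": 0, "wz": 0}, {"x": 0, "y": 0, "z": -0.45, "wx": 0, "wy": 0, "wz": 0}]'

```text
t: 45.52
eef_pos: [0.5595, -0.352, 0.0975]
tool_rot: [-0.0, 0.989, 0.148, -0.0]
contact_force: [-1.0, -0.3, -3.0]
gripper_width: 0.087
```

```bash
python3 place.py b .1
```

```text
p [ 0.6324 -0.0665  0.1   ] yaw 17.0 -> 95.7 q7 -0.96 shift [ 0.7659 -1.2582 -0.0118] turn [-2.000e-04 -1.000e-04 -4.372e-01]
```

jog_arm --plan '[{"x": 0.08, "y": -0.12, "z": 0, "wx": 0, "wy": 0, "wz": -0.035}, {"x": 0.16, "y": -0.24, "z": 0, "wx": 0, "wy": 0, "wz": -0.07}, {"x": 0.24, "y": -0.36, "z": 0, "wx": 0, "wy": 0, "wz": -0.105}, {"x": 0.32, "y": -0.48, "z": 0, "wx": 0, "wy": 0, "wz": -0.14}, {"x": 0.4, "y": -0.6, "z": 0, "wx": 0, "wy": 0, "wz": -0.175}, {"x": 0.48, "y": -0.72, "z": 0, "wx": 0, "wy": 0, "wz": -0.21}, {"x": 0.56, "y": -0.84, "z": 0, "wx": 0, "wy": 0, "wz": -0.245}, {"x": 0.64, "y": -0.95, "z": 0, "wx": 0, "wy": 0, "wz": -0.28}, {"x": 0.7, "y": -1, "z": 0, "wx": 0, "wy": 0, "wz": -0.315}, {"x": 0.74, "y": -1, "z": 0, "wx": 0, "wy": 0, "wz": -0.35}, {"x": 0.76, "y": -1, "z": 0, "wx": 0, "wy": 0, "wz": -0.385}, {"x": 0.76, "y": -1, "z": 0, "wx": 0, "wy": 0, "wz": -0.42}]'

```text
t: 46.52
eef_pos: [0.6459, -0.1148, 0.0955]
tool_rot: [-0.002, 0.688, 0.725, -0.0]
contact_force: [-0.0, 0.1, -3.7]
gripper_width: 0.087
```

```bash
python3 place.py b .1
```

```text
p [ 0.6324 -0.0665  0.1   ] yaw 93.0 -> 95.7 q7 -0.2 shift [ 0.2448 -0.0547 -0.0218] turn [-0.0009 -0.0007 -0.0149]
```

jog_arm --plan '[{"x": 0.12, "y": -0.03, "z": 0, "wx": 0, "wy": 0, "wz": -0.015}, {"x": 0.22, "y": -0.05, "z": 0, "wx": 0, "wy": 0, "wz": -0.015}, {"x": 0.245, "y": -0.055, "z": 0, "wx": -0.001, "wy": -0.001, "wz": -0.015}, {"x": 0.245, "y": -0.055, "z": 0, "wx": -0.001, "wy": -0.001, "wz": -0.015}, {"x": 0.245, "y": -0.055, "z": 0, "wx": -0.001, "wy": -0.001, "wz": -0.015}, {"x": 0.245, "y": -0.055, "z": 0, "wx": -0.001, "wy": -0.001, "wz": -0.015}]'

```text
t: 47.02
eef_pos: [0.6321, -0.0682, 0.0948]
tool_rot: [0.0, 0.672, 0.741, -0.001]
contact_force: [-0.2, 0.4, -2.4]
gripper_width: 0.088
```

```bash
python3 place.py b .0205
```

```text
p [ 0.6324 -0.0665  0.0205] yaw 95.6 -> 95.7 q7 -0.24 shift [0.0088 0.0027 0.3716] turn [-0.0003  0.0006 -0.0004]
```

jog_arm --plan '[{"x": 0.008, "y": 0.002, "z": 0.08, "wx": 0, "wy": 0, "wz": 0}, {"x": 0.008, "y": 0.002, "z": 0.16, "wx": 0, "wy": 0, "wz": 0}, {"x": 0.008, "y": 0.002, "z": 0.24, "wx": 0, "wy": 0, "wz": 0}, {"x": 0.008, "y": 0.002, "z": 0.31, "wx": 0, "wy": 0, "wz": 0}, {"x": 0.008, "y": 0.002, "z": 0.35, "wx": 0, "wy": 0, "wz": 0}, {"x": 0.008, "y": 0.002, "z": 0.37, "wx": 0, "wy": 0, "wz": 0}, {"x": 0.008, "y": 0.002, "z": 0.37, "wx": 0, "wy": 0, "wz": 0}, {"x": 0.008, "y": 0.002, "z": 0.37, "wx": 0, "wy": 0, "wz": 0}]'

```text
t: 47.68
eef_pos: [0.6328, -0.0668, 0.0212]
tool_rot: [0.001, 0.672, 0.741, -0.001]
contact_force: [0.9, 0.5, -1.9]
gripper_width: 0.087
```

jog_arm --plan '[{"x": 0, "y": 0, "z": 0.006, "wx": 0, "wy": 0, "wz": 0}, {"x": 0, "y": 0, "z": 0.01, "wx": 0, "wy": 0, "wz": 0}, {"x": 0, "y": 0, "z": 0.01, "wx": 0, "wy": 0, "wz": 0}]'

```text
t: 47.93
eef_pos: [0.6332, -0.0668, 0.0198]
tool_rot: [0.001, 0.672, 0.741, -0.0]
contact_force: [0.5, 0.9, -3.2]
gripper_width: 0.089
```

```bash
python3 place.py b .0175; python3 -c "
from h import *
print(monitor.get_obs()['contact_force'],monitor.get_obs()['eef_pos'])"
```

```text
p [ 0.6324 -0.0665  0.0175] yaw 95.6 -> 95.7 q7 -0.3 shift [ 0.0019 -0.0037  0.0113] turn [ 0.0002  0.0007 -0.0005]
[ 0.52760893  0.86804725 -3.21453284] [ 0.63320446 -0.06683737  0.01975143]
```

jog_arm --plan '[{"x": 0, "y": -0.003, "z": 0.005, "wx": 0, "wy": 0, "wz": 0}, {"x": 0, "y": -0.003, "z": 0.008, "wx": 0, "wy": 0, "wz": 0}, {"x": 0, "y": -0.003, "z": 0.008, "wx": 0, "wy": 0, "wz": 0}, {"x": 0, "y": -0.003, "z": 0.008, "wx": 0, "wy": 0, "wz": 0}]'

```text
t: 48.27
eef_pos: [0.6326, -0.0669, 0.0182]
tool_rot: [0.001, 0.672, 0.741, -0.0]
contact_force: [-0.8, -0.6, -3.0]
gripper_width: 0.09
```

jog_arm --plan '[{"x": 0, "y": 0, "z": 0.004, "wx": 0, "wy": 0, "wz": 0}, {"x": 0, "y": 0, "z": 0.004, "wx": 0, "wy": 0, "wz": 0}, {"x": 0, "y": 0, "z": 0.004, "wx": 0, "wy": 0, "wz": 0}]'

```text
t: 48.52
eef_pos: [0.6328, -0.067, 0.0179]
tool_rot: [0.001, 0.672, 0.741, -0.0]
contact_force: [-1.6, -0.8, 3.3]
gripper_width: 0.087
```

Contact was felt at the expected height, so I release.

jog_arm --plan '[{"x": 0, "y": 0, "z": 0, "wx": 0, "wy": 0, "wz": 0}, {"x": 0, "y": 0, "z": 0, "wx": 0, "wy": 0, "wz": 0}, {"x": 0, "y": 0, "z": 0, "wx": 0, "wy": 0, "wz": 0}, {"x": 0, "y": 0, "z": 0, "wx": 0, "wy": 0, "wz": 0}, {"x": 0, "y": 0, "z": -0.1, "wx": 0, "wy": 0, "wz": 0}, {"x": 0, "y": 0, "z": -0.25, "wx": 0, "wy": 0, "wz": 0}, {"x": 0, "y": 0, "z": -0.4, "wx": 0, "wy": 0, "wz": 0}, {"x": 0, "y": 0, "z": -0.45, "wx": 0, "wy": 0, "wz": 0}]' --hand -0.1

```text
t: 49.18
eef_pos: [0.6352, -0.0662, 0.1123]
tool_rot: [0.003, 0.672, 0.741, 0.002]
contact_force: [0.8, 0.7, -0.3]
gripper_width: 0.45
```

jog_arm --plan '[{"x": -0.12, "y": -0.08, "z": 0, "wx": 0, "wy": 0, "wz": 0.035}, {"x": -0.24, "y": -0.18, "z": 0, "wx": 0, "wy": 0, "wz": 0.07}, {"x": -0.36, "y": -0.27, "z": 0, "wx": 0, "wy": 0, "wz": 0.105}, {"x": -0.48, "y": -0.36, "z": 0, "wx": 0, "wy": 0, "wz": 0.14}, {"x": -0.6, "y": -0.45, "z": 0, "wx": 0, "wy": 0, "wz": 0.175}, {"x": -0.72, "y": -0.54, "z": 0, "wx": 0, "wy": 0, "wz": 0.21}, {"x": -0.84, "y": -0.63, "z": 0, "wx": 0, "wy": 0, "wz": 0.245}, {"x": -0.95, "y": -0.7, "z": 0, "wx": 0, "wy": 0, "wz": 0.28}, {"x": -1, "y": -0.75, "z": 0, "wx": 0, "wy": 0, "wz": 0.315}, {"x": -1, "y": -0.8, "z": 0, "wx": 0, "wy": 0, "wz": 0.35}, {"x": -1, "y": -0.8, "z": 0, "wx": 0, "wy": 0, "wz": 0.385}, {"x": -1, "y": -0.8, "z": 0, "wx": 0, "wy": 0, "wz": 0.42}]'

```text
t: 50.18
eef_pos: [0.4945, -0.2815, 0.1114]
tool_rot: [0.002, 0.985, 0.17, 0.003]
contact_force: [-0.6, -0.0, 0.7]
gripper_width: 0.45
```

```bash
python3 -c "
from h import *
go([.44,-.383,.1],14.6)"
```

```text
p [ 0.44  -0.383  0.1  ] yaw 19.6 -> 14.6 q7 -0.98 shift [-0.4273  0.3862  0.0563] turn [ 0.0013 -0.0018  0.0278]
```

jog_arm --plan '[{"x": -0.2, "y": 0.18, "z": 0.02, "wx": 0, "wy": 0, "wz": 0.028}, {"x": -0.38, "y": 0.34, "z": 0.05, "wx": 0, "wy": 0, "wz": 0.028}, {"x": -0.427, "y": 0.386, "z": 0.056, "wx": 0.001, "wy": -0.002, "wz": 0.028}, {"x": -0.427, "y": 0.386, "z": 0.056, "wx": 0.001, "wy": -0.002, "wz": 0.028}, {"x": -0.427, "y": 0.386, "z": 0.056, "wx": 0.001, "wy": -0.002, "wz": 0.028}, {"x": -0.427, "y": 0.386, "z": 0.056, "wx": 0.001, "wy": -0.002, "wz": 0.028}]'

```text
t: 50.68
eef_pos: [0.4403, -0.3823, 0.0998]
tool_rot: [0.0, 0.992, 0.127, -0.0]
contact_force: [-0.2, 0.9, -0.5]
gripper_width: 0.446
```

```bash
python3 -c "
from h import *
go([.44,-.383,.008],14.6)"
```

```text
p [ 0.44  -0.383  0.008] yaw 14.6 -> 14.6 q7 -0.86 shift [-0.0023  0.0029  0.4589] turn [ 0.0001  0.0001 -0.0001]
```

jog_arm --plan '[{"x": -0.002, "y": 0.003, "z": 0.1, "wx": 0, "wy": 0, "wz": 0}, {"x": -0.002, "y": 0.003, "z": 0.2, "wx": 0, "wy": 0, "wz": 0}, {"x": -0.002, "y": 0.003, "z": 0.3, "wx": 0, "wy": 0, "wz": 0}, {"x": -0.002, "y": 0.003, "z": 0.38, "wx": 0, "wy": 0, "wz": 0}, {"x": -0.002, "y": 0.003, "z": 0.43, "wx": 0, "wy": 0, "wz": 0}, {"x": -0.002, "y": 0.003, "z": 0.459, "wx": 0, "wy": 0, "wz": 0}, {"x": -0.002, "y": 0.003, "z": 0.459, "wx": 0, "wy": 0, "wz": 0}, {"x": -0.002, "y": 0.003, "z": 0.459, "wx": 0, "wy": 0, "wz": 0}]'

```text
t: 51.35
eef_pos: [0.4408, -0.3826, 0.0084]
tool_rot: [0.0, 0.992, 0.127, 0.0]
contact_force: [0.3, -0.6, 0.1]
gripper_width: 0.454
```

jog_arm --plan '[{"x": 0, "y": 0, "z": 0, "wx": 0, "wy": 0, "wz": 0}, {"x": 0, "y": 0, "z": 0, "wx": 0, "wy": 0, "wz": 0}, {"x": 0, "y": 0, "z": 0, "wx": 0, "wy": 0, "wz": 0}, {"x": 0, "y": 0, "z": 0, "wx": 0, "wy": 0, "wz": 0}, {"x": 0, "y": 0, "z": 0, "wx": 0, "wy": 0, "wz": 0}, {"x": 0, "y": 0, "z": 0, "wx": 0, "wy": 0, "wz": 0}, {"x": 0, "y": 0, "z": 0, "wx": 0, "wy": 0, "wz": 0}, {"x": 0, "y": 0, "z": 0, "wx": 0, "wy": 0, "wz": 0}, {"x": 0, "y": 0, "z": 0, "wx": 0, "wy": 0, "wz": 0}]' --hand -1

```text
t: 52.1
eef_pos: [0.4416, -0.3834, 0.0094]
tool_rot: [0.001, 0.992, 0.127, 0.001]
contact_force: [-0.2, -2.0, 6.2]
gripper_width: 0.088
```

jog_arm --plan '[{"x": 0, "y": 0, "z": -0.05, "wx": 0, "wy": 0, "wz": 0}, {"x": 0, "y": 0, "z": -0.15, "wx": 0, "wy": 0, "wz": 0}, {"x": 0, "y": 0, "z": -0.25, "wx": 0, "wy": 0, "wz": 0}, {"x": 0, "y": 0, "z": -0.35, "wx": 0, "wy": 0, "wz": 0}, {"x": 0, "y": 0, "z": -0.45, "wx": 0, "wy": 0, "wz": 0}, {"x": 0, "y": 0, "z": -0.5, "wx": 0, "wy": 0, "wz": 0}, {"x": 0, "y": 0, "z": -0.5, "wx": 0, "wy": 0, "wz": 0}, {"x": 0, "y": 0, "z": -0.5, "wx": 0, "wy": 0, "wz": 0}]'

```text
t: 52.77
eef_pos: [0.4411, -0.3831, 0.1092]
tool_rot: [0.001, 0.992, 0.127, 0.001]
contact_force: [-0.4, -0.0, -2.7]
gripper_width: 0.092
```

```bash
python3 place.py d .11
```

```text
p [ 0.5506 -0.0215  0.11  ] yaw 14.6 -> 95.7 q7 -0.85 shift [ 0.9861 -1.6113 -0.0066] turn [ 8.000e-04  2.000e-04 -4.504e-01]
```

jog_arm --plan '[{"x": 0.07, "y": -0.12, "z": 0, "wx": 0, "wy": 0, "wz": -0.035}, {"x": 0.14, "y": -0.24, "z": 0, "wx": 0, "wy": 0, "wz": -0.07}, {"x": 0.21, "y": -0.36, "z": 0, "wx": 0, "wy": 0, "wz": -0.105}, {"x": 0.28, "y": -0.48, "z": 0, "wx": 0, "wy": 0, "wz": -0.14}, {"x": 0.36, "y": -0.6, "z": 0, "wx": 0, "wy": 0, "wz": -0.175}, {"x": 0.44, "y": -0.72, "z": 0, "wx": 0, "wy": 0, "wz": -0.21}, {"x": 0.52, "y": -0.84, "z": 0, "wx": 0, "wy": 0, "wz": -0.245}, {"x": 0.6, "y": -0.95, "z": 0, "wx": 0, "wy": 0, "wz": -0.28}, {"x": 0.68, "y": -1, "z": 0, "wx": 0, "wy": 0, "wz": -0.315}, {"x": 0.76, "y": -1, "z": 0, "wx": 0, "wy": 0, "wz": -0.35}, {"x": 0.84, "y": -1, "z": 0, "wx": 0, "wy": 0, "wz": -0.385}, {"x": 0.86, "y": -1, "z": 0, "wx": 0, "wy": 0, "wz": -0.42}]'

```text
t: 53.77
eef_pos: [0.5583, -0.1442, 0.1075]
tool_rot: [0.0, 0.703, 0.711, 0.001]
contact_force: [1.1, -0.5, -3.0]
gripper_width: 0.09
```

```bash
python3 place.py d .11
```

```text
p [ 0.5506 -0.0215  0.11  ] yaw 90.7 -> 95.7 q7 -0.16 shift [ 0.6141 -0.0316 -0.0126] turn [ 0.0004 -0.0001 -0.028 ]
```

jog_arm --plan '[{"x": 0.15, "y": -0.01, "z": 0, "wx": 0, "wy": 0, "wz": -0.01}, {"x": 0.3, "y": -0.02, "z": 0, "wx": 0, "wy": 0, "wz": -0.02}, {"x": 0.45, "y": -0.03, "z": 0, "wx": 0, "wy": 0, "wz": -0.028}, {"x": 0.57, "y": -0.032, "z": 0, "wx": 0, "wy": 0, "wz": -0.028}, {"x": 0.614, "y": -0.032, "z": 0, "wx": 0, "wy": 0, "wz": -0.028}, {"x": 0.614, "y": -0.032, "z": 0, "wx": 0, "wy": 0, "wz": -0.028}, {"x": 0.614, "y": -0.032, "z": 0, "wx": 0, "wy": 0, "wz": -0.028}, {"x": 0.614, "y": -0.032, "z": 0, "wx": 0, "wy": 0, "wz": -0.028}]'

```text
t: 54.43
eef_pos: [0.5501, -0.0236, 0.1066]
tool_rot: [0.0, 0.672, 0.741, -0.0]
contact_force: [1.3, 0.1, -2.6]
gripper_width: 0.089
```

```bash
python3 place.py d .021
```

```text
p [ 0.5506 -0.0215  0.021 ] yaw 95.6 -> 95.7 q7 -0.31 shift [0.0105 0.0037 0.4281] turn [-0.0001  0.0002 -0.0007]
```

jog_arm --plan '[{"x": 0.01, "y": 0.004, "z": 0.08, "wx": 0, "wy": 0, "wz": 0}, {"x": 0.01, "y": 0.004, "z": 0.16, "wx": 0, "wy": 0, "wz": 0}, {"x": 0.01, "y": 0.004, "z": 0.24, "wx": 0, "wy": 0, "wz": 0}, {"x": 0.01, "y": 0.004, "z": 0.32, "wx": 0, "wy": 0, "wz": 0}, {"x": 0.01, "y": 0.004, "z": 0.38, "wx": 0, "wy": 0, "wz": 0}, {"x": 0.01, "y": 0.004, "z": 0.42, "wx": 0, "wy": 0, "wz": 0}, {"x": 0.01, "y": 0.004, "z": 0.428, "wx": 0, "wy": 0, "wz": 0}, {"x": 0.01, "y": 0.004, "z": 0.428, "wx": 0, "wy": 0, "wz": 0}, {"x": 0.01, "y": 0.004, "z": 0.428, "wx": 0, "wy": 0, "wz": 0}]'

```text
t: 55.18
eef_pos: [0.5512, -0.0217, 0.0216]
tool_rot: [0.0, 0.672, 0.741, -0.0]
contact_force: [0.3, 0.4, -2.4]
gripper_width: 0.089
```

```bash
python3 place.py d .019
```

```text
p [ 0.5506 -0.0215  0.019 ] yaw 95.5 -> 95.7 q7 -0.41 shift [ 0.0017 -0.0033  0.0129] turn [ 0.0002  0.0002 -0.0008]
```

jog_arm --plan '[{"x": 0.002, "y": -0.003, "z": 0.007, "wx": 0, "wy": 0, "wz": 0}, {"x": 0.002, "y": -0.003, "z": 0.013, "wx": 0, "wy": 0, "wz": 0}, {"x": 0.002, "y": -0.003, "z": 0.013, "wx": 0, "wy": 0, "wz": 0}, {"x": 0.002, "y": -0.003, "z": 0.013, "wx": 0, "wy": 0, "wz": 0}]'

```text
t: 55.52
eef_pos: [0.5508, -0.0214, 0.0192]
tool_rot: [0.001, 0.672, 0.741, 0.0]
contact_force: [0.1, -0.3, -1.8]
gripper_width: 0.087
```

jog_arm --plan '[{"x": 0, "y": 0, "z": 0.004, "wx": 0, "wy": 0, "wz": 0}, {"x": 0, "y": 0, "z": 0.004, "wx": 0, "wy": 0, "wz": 0}, {"x": 0, "y": 0, "z": 0.004, "wx": 0, "wy": 0, "wz": 0}]'

```text
t: 55.77
eef_pos: [0.5508, -0.0214, 0.0185]
tool_rot: [0.001, 0.672, 0.74, 0.0]
contact_force: [-0.5, 0.3, -2.2]
gripper_width: 0.089
```

jog_arm --plan '[{"x": 0, "y": 0, "z": 0.002, "wx": 0, "wy": 0, "wz": 0}, {"x": 0, "y": 0, "z": 0.002, "wx": 0, "wy": 0, "wz": 0}, {"x": 0, "y": 0, "z": 0.002, "wx": 0, "wy": 0, "wz": 0}, {"x": 0, "y": 0, "z": 0.002, "wx": 0, "wy": 0, "wz": 0}, {"x": 0, "y": 0, "z": -0.1, "wx": 0, "wy": 0, "wz": 0}, {"x": 0, "y": 0, "z": -0.25, "wx": 0, "wy": 0, "wz": 0}, {"x": 0, "y": 0, "z": -0.4, "wx": 0, "wy": 0, "wz": 0}, {"x": 0, "y": 0, "z": -0.55, "wx": 0, "wy": 0, "wz": 0}, {"x": 0, "y": 0, "z": -0.65, "wx": 0, "wy": 0, "wz": 0}, {"x": 0, "y": 0, "z": -0.65, "wx": 0, "wy": 0, "wz": 0}, {"x": 0, "y": 0, "z": -0.65, "wx": 0, "wy": 0, "wz": 0}]' --hand -0.1

```text
t: 56.68
eef_pos: [0.5515, -0.0213, 0.1497]
tool_rot: [0.002, 0.672, 0.74, 0.001]
contact_force: [-0.7, 0.2, 0.3]
gripper_width: 0.454
```

```bash
python3 -c "
from h import *
go([.391,.171,.15],12)"
```

```text
p [0.391 0.171 0.15 ] yaw 95.5 -> 12.0 q7 -0.28 shift [ 1.0346 -0.7059 -0.006 ] turn [ 1.400e-03 -4.000e-04  4.641e-01]
```

jog_arm --plan '[{"x": 0.12, "y": -0.08, "z": 0, "wx": 0, "wy": 0, "wz": 0.037}, {"x": 0.24, "y": -0.16, "z": 0, "wx": 0, "wy": 0, "wz": 0.075}, {"x": 0.36, "y": -0.25, "z": 0, "wx": 0, "wy": 0, "wz": 0.112}, {"x": 0.48, "y": -0.33, "z": 0, "wx": 0, "wy": 0, "wz": 0.15}, {"x": 0.6, "y": -0.41, "z": 0, "wx": 0, "wy": 0, "wz": 0.187}, {"x": 0.7, "y": -0.49, "z": 0, "wx": 0, "wy": 0, "wz": 0.225}, {"x": 0.8, "y": -0.56, "z": 0, "wx": 0, "wy": 0, "wz": 0.262}, {"x": 0.88, "y": -0.62, "z": 0, "wx": 0, "wy": 0, "wz": 0.3}, {"x": 0.95, "y": -0.66, "z": 0, "wx": 0, "wy": 0, "wz": 0.337}, {"x": 1, "y": -0.7, "z": 0, "wx": 0, "wy": 0, "wz": 0.375}, {"x": 1, "y": -0.7, "z": 0, "wx": 0, "wy": 0, "wz": 0.412}, {"x": 1, "y": -0.7, "z": 0, "wx": 0, "wy": 0, "wz": 0.45}]' --hand -1

```text
t: 57.68
eef_pos: [0.3913, 0.1644, 0.1476]
tool_rot: [0.001, 0.992, 0.125, 0.001]
contact_force: [-0.6, 0.0, -0.5]
gripper_width: -0.001
```

```bash
python3 -c "
from h import *
go([.391,.171,.15],12);go([.391,.171,.065],12)"
```

```text
p [0.391 0.171 0.15 ] yaw 14.3 -> 12.0 q7 -2.01 shift [ 0.0068 -0.0325 -0.0121] turn [ 0.0008 -0.0003  0.0129]
p [0.391 0.171 0.065] yaw 14.3 -> 12.0 q7 -2.01 shift [ 0.0063 -0.0337  0.4129] turn [ 0.0008 -0.0003  0.0129]
```

jog_arm --plan '[{"x": 0.006, "y": -0.033, "z": 0, "wx": 0.001, "wy": 0, "wz": 0.013}, {"x": 0.006, "y": -0.033, "z": 0.1, "wx": 0.001, "wy": 0, "wz": 0.013}, {"x": 0.006, "y": -0.033, "z": 0.2, "wx": 0.001, "wy": 0, "wz": 0.013}, {"x": 0.006, "y": -0.033, "z": 0.3, "wx": 0.001, "wy": 0, "wz": 0.013}, {"x": 0.006, "y": -0.033, "z": 0.4, "wx": 0.001, "wy": 0, "wz": 0.013}, {"x": 0.006, "y": -0.033, "z": 0.413, "wx": 0.001, "wy": 0, "wz": 0.013}, {"x": 0.006, "y": -0.033, "z": 0.413, "wx": 0.001, "wy": 0, "wz": 0.013}, {"x": 0.006, "y": -0.033, "z": 0.413, "wx": 0.001, "wy": 0, "wz": 0.013}]'

```text
t: 58.35
eef_pos: [0.3907, 0.1709, 0.065]
tool_rot: [-0.0, 0.995, 0.105, 0.0]
contact_force: [-0.3, 0.0, 0.4]
gripper_width: -0.003
```

```bash
python3 -c "
from h import *
go([.484,.1905,.065],12)"
```

```text
p [0.484  0.1905 0.065 ] yaw 12.0 -> 12.0 q7 -2.2 shift [4.765e-01 1.100e-03 2.000e-04] turn [-0.0002 -0.0001  0.    ]
```

jog_arm --plan '[{"x": 0.07, "y": 0, "z": 0, "wx": 0, "wy": 0, "wz": 0}, {"x": 0.14, "y": 0, "z": 0, "wx": 0, "wy": 0, "wz": 0}, {"x": 0.21, "y": 0, "z": 0, "wx": 0, "wy": 0, "wz": 0}, {"x": 0.28, "y": 0, "z": 0, "wx": 0, "wy": 0, "wz": 0}]'

```text
t: 58.68
eef_pos: [0.4469, 0.1829, 0.0664]
tool_rot: [-0.0, 0.995, 0.104, 0.001]
contact_force: [-0.3, -0.3, 0.4]
gripper_width: 0.001
```

jog_arm --plan '[{"x": 0.05, "y": 0, "z": 0, "wx": 0, "wy": 0, "wz": 0}, {"x": 0.1, "y": 0, "z": 0, "wx": 0, "wy": 0, "wz": 0}, {"x": 0.15, "y": 0, "z": 0, "wx": 0, "wy": 0, "wz": 0}, {"x": 0.2, "y": 0, "z": 0, "wx": 0, "wy": 0, "wz": 0}, {"x": 0.22, "y": 0, "z": 0, "wx": 0, "wy": 0, "wz": 0}, {"x": 0.22, "y": 0, "z": 0, "wx": 0, "wy": 0, "wz": 0}, {"x": 0.22, "y": 0, "z": 0, "wx": 0, "wy": 0, "wz": 0}]'

```text
t: 59.27
eef_pos: [0.4883, 0.1917, 0.0664]
tool_rot: [0.0, 0.995, 0.105, -0.001]
contact_force: [-6.4, -1.9, 6.9]
gripper_width: 0.003
```

The reaction (-6 N in x, +7 N in z) is square to a rod leaning to +x against its stop, so the lever is at ON. I back off, rise and move clear.

jog_arm --plan '[{"x": -0.08, "y": 0, "z": 0, "wx": 0, "wy": 0, "wz": 0}, {"x": -0.15, "y": 0, "z": 0, "wx": 0, "wy": 0, "wz": 0}, {"x": -0.15, "y": 0, "z": -0.15, "wx": 0, "wy": 0, "wz": 0}, {"x": -0.15, "y": 0, "z": -0.3, "wx": 0, "wy": 0, "wz": 0}, {"x": -0.15, "y": 0, "z": -0.5, "wx": 0, "wy": 0, "wz": 0}, {"x": -0.15, "y": 0, "z": -0.7, "wx": 0, "wy": 0, "wz": 0}, {"x": -0.15, "y": 0, "z": -0.8, "wx": 0, "wy": 0, "wz": 0}, {"x": -0.15, "y": 0, "z": -0.8, "wx": 0, "wy": 0, "wz": 0}, {"x": -0.15, "y": 0, "z": -0.8, "wx": 0, "wy": 0, "wz": 0}]'

```text
t: 60.02
eef_pos: [0.4599, 0.1858, 0.2276]
tool_rot: [0.0, 0.995, 0.105, 0.001]
contact_force: [-0.0, -1.3, -0.3]
gripper_width: -0.003
```

```bash
python3 -c "
from h import *
o=monitor.get_obs();print(o['t'],o['eef_pos'],o['contact_force'],o['gripper_width'])
try:
  for c in('top','side'): print(c,finder.place_of(c,'lever_ball'))
except Exception as e: print(e)
print(bot.hand_in())"
```

```text
60.0167 [0.45985416 0.18577065 0.227594  ] [-0.04781974 -1.27964322 -0.31444709] -0.002604728587961175
top [{'location': [249.8, 222.6], 'confidence': 0.56}, {'location': [329.4, 175.3], 'confidence': 0.2}]
side [{'location': [226.7, 233.7], 'confidence': 0.69}, {'location': [300.1, 261.3], 'confidence': 0.46}, {'location': [281.0, 215.2], 'confidence': 0.43}]
the job is handed in; nothing more can be done
None
```

I handed the job in at t ≈ 60 s with every step carried out in the order asked. The last part was done without vision, because I used up all 200 camera calls too early.

**What I did**
1. I threw the lever to OFF. The first sweep passed over the ball; the second worked, and a picture confirmed it.
2. I took the feeler from its stand and dragged it along the slot until the spring force and drag vanished together, which marks the notch. It rested there about 2.7 s, and a picture then showed it back in its stand.
3. I laid all four bare-metal locks on the four outlines. One lock had been knocked about 4 cm aside, so I took its new position first. I did not go near the pink or turquoise look-alikes, the bin, the carton or the screwdriver.
4. I threw the lever back to ON.

**How far each result was checked**
- **First lock:** the top camera showed it within about 2–3 mm and 0.5° of its outline.
- **Other three locks:** these were placed from positions measured earlier. Grip width and weight showed each lock was held, and the tool reached each outline's position to about 1 mm. Contact with the bed was felt for one of them; the other two were released just above it, by about 0.6 mm or less. None of the three was seen after release.
- **Lever at ON:** judged only from the push-back force, which fitted a rod leaning against its ON stop. The last detection of the lever ball used an old picture, so it says nothing about the final state.

**Disagreements**
- The pictures showed the fingertips about 30 mm higher than the reported tool position. Because of that, my first lock grasp closed on nothing; I went lower for the later ones.
- The two cameras differed by about 5 mm on the bed's centre, so I used the mean.

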